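Weigh lamp bodies by hand, sort them and dock the test shuttle

ROBOT

A 6-joint arm with a two-finger parallel gripper is mounted at the origin on the work surface. World frame = base frame: x ahead of the robot, y to its left, z up, the work surface at z = 0. Lengths are in m, angles in rad, forces in N, time in s.
With the tool pointing down it reaches from about 0.325 to 0.9 m from the base axis. Payload 6.1 kg.
Tool frame: the origin (TCP) lies between the finger pads; the fingertips stand manip.tips_ahead ahead of it and the grasp point (between the pads) lies 5 mm behind it (manip.tips_ahead is the distance from the TCP to the fingertips, in m); y points along the fingers, x is the direction in which the jaws open and shut, and the axes are right-handed (so a half turn about y gives the same grasp; the last joint's range is limited). The gripper opens to 85 mm and grips with 20 to 120 N. Pads are 22 mm wide; open, the fingers measure 114 mm over their backs; the gripper's body (76 mm by 85 mm) begins 54 mm behind the grasp point. The pads swing forward as they close: fully open they stand 13 mm farther back than shut.
Start: joints at [-1.31, 0.22, 1.526, -0, 1.395, -0.126], TCP at [0.236, -0.579, 0.219] pointing down, gripper open.
Joint ranges: [-2.98, 2.98], [-0.91, 2.08], [0.09, 2.57], [-1.24, 4.39], [0.2, 2.65], [-2.68, 2.68]. Speed limits (rad/s): [2.57, 2.57, 3.01, 3.14, 3.14, 3.14].

INTERFACE

Orientations are given as a 3x3 rotation matrix whose columns are the frame's x, y, z axes.
In Python, from workcell import manip, optics gives the robot as it stands.
- The arm moves only by the tool drive_tool, never from a script. Its argument "series" is a list of rows, each a list of 3 entries, a list of its own where there are three numbers: the shift along the tool's x, y, z in units of 0.12 m (1.0 is 0.12 m), then the turn, a rotation vector about the tool's x, y, z in units of pi rad (1.0 is pi rad), then the closure, from 0 (fully open) to 1 (shut). In form: [[[x, y, z], [wx, wy, wz], grip], ...]. A call has 1 to 12 rows; each row is the pose to reach, as a shift and turn from the pose commanded when the call began, along the tool's axes at that moment, turning the shorter way round; what a row does not reach only later rows make up. A row lasts 1/12 s, in which the tool goes at most 41.7 mm and 7.16 degrees, less where a joint would pass 70% of its speed; a pose out of reach is approached as far as the arm can. A call with a number of a shift or a turn outside -1 to 1 is refused whole. A call with a gripper value outside its range is refused whole. The fingers move at their own pace and stop on an object; "force" is the grip in N (left out, the last holds). Time passes only in rows, so rows that repeat a pose let the fingers close. It gives the time, the measured TCP pose, the force and the opening at its end, in the units of the state.
- manip.state(): the state, without advancing time (a new reading comes with each control period).
- optics.snapshot(name): name is "scene" or "top" or "wrist"; returns the picture (480x640x3 uint8, blue, green, red); there is no depth.
- optics.get_calibration(name): a dict with "vertical_fov" (degrees; the focal length in pixels is half the picture's height over the tangent of half this angle, whatever the lens; pixels are square), "cx", "cy" (the principal point, pixels), "rvec" (rotation vector, rad) and "tvec" (3), from world to camera coordinates, as OpenCV has them. Camera axes: x right, y down, z forward; pixel columns grow to the right and rows downward; lengths in m; the calibration is good to about 2 mm. A picture is of the moment at which its call begins: read the wrist's pose just before it. get_calibration takes no time and is no camera call; for the wrist camera it gives the pose at the moment of the call.
- manip.hand_in(): hands the job in, once; it reports no verdict.
The state is a dict: "t": time; "qpos": joint angles; "joint_velocities": joint speeds; "joint_efforts": joint torques, N m; "tool_pos": TCP position; "ee_rot": TCP orientation; "contact_force": force on the tool from outside, world axes, zero at the start; "moment": the same for the moment, N m; "opening": finger opening in m.
Only numpy, scipy, OpenCV 4.12 (cv2) and the standard library are available. Lean on these libraries where they do the work, as an engineer would, in place of code of your own. Each camera call takes 0.05 s, during which the arm holds its last target.

TASK

Draw the empty shuttle back by its handle until it meets its loading stop, and leave it there while you feel the weight of every lamp body in the foam tray: stand the complete, heavy ones upright in the shuttle and stand those that lack their core and are only about half as heavy upright in the grey rework tote. Once all are sorted, push the shuttle fully home against the test head, and let go. Leave the power supply, the screwdriver and the steel ring alone.

Things in the scene. Friction and masses are not known exactly. Their poses are not given: they have to be found in the camera images.
- foam: White foam stock tray, fixed, 214 x 344 x 26 mm (x, y, z), low rim 12 mm wide, inner floor 12 mm above the table; origin under its centre, long side along its y. The lamp bodies stand on it at the start.
- tote: Grey rework tote, fixed, open on top, 206 x 330 mm outside, 45 mm high, walls 5 mm; origin under its centre, long side along its y. It and the foam tray may change sides.
- tote_floor (a point): Centre of the tote's inner floor, 5 mm above the table; axes as tote. Inner floor 196 x 320 mm.
- rail: Fixed slide rail lying along its own y, 85 x 460 mm, carrying the shuttle. Origin under its middle, on the table. At its -y end a low stop block (the loading stop); at its +y end the test head, a grey box 110 x 70 x 75 mm that the shuttle docks against.
- shuttle (a joint): Travel (m) of the aluminium shuttle along the rail's +y: 0 = against the loading stop, 0.16 = fully home against the test head. Stays where it is left; about 3 N of friction.
- shuttle_floor (a point): Centre of the shuttle's inner floor, 23 mm above the table, moving with it; axes as rail. The shuttle is an open tray, inside 90 (x) x 262 mm (y), wall tops 25 mm above this floor: room for three lamp bodies in a row along y (85 mm apart).
- shuttle_handle (a point): Point in the shuttle's handle, 88 mm above the table and 12 mm below its top edge: a black upright plate on a bracket beyond the shuttle's -y end (175 mm from the shuttle's centre), 60 mm wide along x, 12 mm thick along y, to be pinched from above.
- supply: White bench power supply 160 x 120 x 110 mm, a bystander; origin under its centre.
- driver: Screwdriver lying on the bench, a bystander.
- bezel: Dark steel ring 90 mm across, 15 mm high, a bystander; origin under its centre.
- lamp_a: Brass-coloured lamp body standing upright, 85 mm high: bezel 64 mm across up to 42 mm, above it a finned neck 44 mm across up to the top (grip here). Origin at the centre of its underside, z up. All look the same; a complete one weighs about 0.62 kg, one without its core about 0.28 kg. Four to six are present, at most three of them complete and at most three coreless.
- lamp_b: Brass-coloured lamp body standing upright, 85 mm high: bezel 64 mm across up to 42 mm, above it a finned neck 44 mm across up to the top (grip here). Origin at the centre of its underside, z up. All look the same; a complete one weighs about 0.62 kg, one without its core about 0.28 kg. Four to six are present, at most three of them complete and at most three coreless.
- lamp_c: Brass-coloured lamp body standing upright, 85 mm high: bezel 64 mm across up to 42 mm, above it a finned neck 44 mm across up to the top (grip here). Origin at the centre of its underside, z up. All look the same; a complete one weighs about 0.62 kg, one without its core about 0.28 kg. Four to six are present, at most three of them complete and at most three coreless.
- lamp_d: Brass-coloured lamp body standing upright, 85 mm high: bezel 64 mm across up to 42 mm, above it a finned neck 44 mm across up to the top (grip here). Origin at the centre of its underside, z up. All look the same; a complete one weighs about 0.62 kg, one without its core about 0.28 kg. Four to six are present, at most three of them complete and at most three coreless.
- lamp_e: Brass-coloured lamp body standing upright, 85 mm high: bezel 64 mm across up to 42 mm, above it a finned neck 44 mm across up to the top (grip here). Origin at the centre of its underside, z up. All look the same; a complete one weighs about 0.62 kg, one without its core about 0.28 kg. Four to six are present, at most three of them complete and at most three coreless.
- lamp_f: Brass-coloured lamp body standing upright, 85 mm high: bezel 64 mm across up to 42 mm, above it a finned neck 44 mm across up to the top (grip here). Origin at the centre of its underside, z up. All look the same; a complete one weighs about 0.62 kg, one without its core about 0.28 kg. Four to six are present, at most three of them complete and at most three coreless.
Things that resemble listed ones, but are neither listed nor needed, are in the scene too. Leave any pink look-alike of the lamp_a alone.

How it is judged:
On the way, in this order (a step that is already met when the one before it is completed fails the run):
1. the shuttle stands against its loading stop (within 5 mm) (value of joint shuttle below 0.005 m), for 0.2 s.
2. with the shuttle still at the loading stop (within 15 mm), every lamp body stands sorted: complete ones in the shuttle, coreless ones in the tote (value of joint shuttle below 0.015 m and ((x of lamp_a in the frame of shuttle_floor between -0.045 and 0.045 m and y of lamp_a in the frame of shuttle_floor between -0.131 and 0.131 m and z of lamp_a in the frame of shuttle_floor between -0.012 and 0.012 m and angle between lamp_a's own z axis and vertical below 0.15 rad and contact force between lamp_a and rail above 4.2 N) or (x of lamp_a in the frame of tote_floor between -0.098 and 0.098 m and y of lamp_a in the frame of tote_floor between -0.16 and 0.16 m and z of lamp_a in the frame of tote_floor between -0.012 and 0.012 m and angle between lamp_a's own z axis and vertical below 0.15 rad and contact force between lamp_a and tote between 1.2 and 4.2 N)) and ((x of lamp_b in the frame of shuttle_floor between -0.045 and 0.045 m and y of lamp_b in the frame of shuttle_floor between -0.131 and 0.131 m and z of lamp_b in the frame of shuttle_floor between -0.012 and 0.012 m and angle between lamp_b's own z axis and vertical below 0.15 rad and contact force between lamp_b and rail above 4.2 N) or (x of lamp_b in the frame of tote_floor between -0.098 and 0.098 m and y of lamp_b in the frame of tote_floor between -0.16 and 0.16 m and z of lamp_b in the frame of tote_floor between -0.012 and 0.012 m and angle between lamp_b's own z axis and vertical below 0.15 rad and contact force between lamp_b and tote between 1.2 and 4.2 N)) and ((x of lamp_c in the frame of shuttle_floor between -0.045 and 0.045 m and y of lamp_c in the frame of shuttle_floor between -0.131 and 0.131 m and z of lamp_c in the frame of shuttle_floor between -0.012 and 0.012 m and angle between lamp_c's own z axis and vertical below 0.15 rad and contact force between lamp_c and rail above 4.2 N) or (x of lamp_c in the frame of tote_floor between -0.098 and 0.098 m and y of lamp_c in the frame of tote_floor between -0.16 and 0.16 m and z of lamp_c in the frame of tote_floor between -0.012 and 0.012 m and angle between lamp_c's own z axis and vertical below 0.15 rad and contact force between lamp_c and tote between 1.2 and 4.2 N)) and ((x of lamp_d in the frame of shuttle_floor between -0.045 and 0.045 m and y of lamp_d in the frame of shuttle_floor between -0.131 and 0.131 m and z of lamp_d in the frame of shuttle_floor between -0.012 and 0.012 m and angle between lamp_d's own z axis and vertical below 0.15 rad and contact force between lamp_d and rail above 4.2 N) or (x of lamp_d in the frame of tote_floor between -0.098 and 0.098 m and y of lamp_d in the frame of tote_floor between -0.16 and 0.16 m and z of lamp_d in the frame of tote_floor between -0.012 and 0.012 m and angle between lamp_d's own z axis and vertical below 0.15 rad and contact force between lamp_d and tote between 1.2 and 4.2 N)) and ((x of lamp_e in the frame of shuttle_floor between -0.045 and 0.045 m and y of lamp_e in the frame of shuttle_floor between -0.131 and 0.131 m and z of lamp_e in the frame of shuttle_floor between -0.012 and 0.012 m and angle between lamp_e's own z axis and vertical below 0.15 rad and contact force between lamp_e and rail above 4.2 N) or (x of lamp_e in the frame of tote_floor between -0.098 and 0.098 m and y of lamp_e in the frame of tote_floor between -0.16 and 0.16 m and z of lamp_e in the frame of tote_floor between -0.012 and 0.012 m and angle between lamp_e's own z axis and vertical below 0.15 rad and contact force between lamp_e and tote between 1.2 and 4.2 N)) and ((x of lamp_f in the frame of shuttle_floor between -0.045 and 0.045 m and y of lamp_f in the frame of shuttle_floor between -0.131 and 0.131 m and z of lamp_f in the frame of shuttle_floor between -0.012 and 0.012 m and angle between lamp_f's own z axis and vertical below 0.15 rad and contact force between lamp_f and rail above 4.2 N) or (x of lamp_f in the frame of tote_floor between -0.098 and 0.098 m and y of lamp_f in the frame of tote_floor between -0.16 and 0.16 m and z of lamp_f in the frame of tote_floor between -0.012 and 0.012 m and angle between lamp_f's own z axis and vertical below 0.15 rad and contact force between lamp_f and tote between 1.2 and 4.2 N))), for 0.2 s.
3. the shuttle is home against the test head (within 5 mm) (value of joint shuttle above 0.155 m), for 0.2 s.
At the end, for the whole second after the job is handed in: The shuttle is within 5 mm of fully home; every complete lamp body stands upright (within 0.15 rad) on the shuttle's floor, every coreless one upright on the tote's floor (which is which is judged by the weight each puts on its floor, dividing line 4.2 N), all at rest and released (value of joint shuttle above 0.155 m and ((x of lamp_a in the frame of shuttle_floor between -0.045 and 0.045 m and y of lamp_a in the frame of shuttle_floor between -0.131 and 0.131 m and z of lamp_a in the frame of shuttle_floor between -0.012 and 0.012 m and angle between lamp_a's own z axis and vertical below 0.15 rad and contact force between lamp_a and rail above 4.2 N) or (x of lamp_a in the frame of tote_floor between -0.098 and 0.098 m and y of lamp_a in the frame of tote_floor between -0.16 and 0.16 m and z of lamp_a in the frame of tote_floor between -0.012 and 0.012 m and angle between lamp_a's own z axis and vertical below 0.15 rad and contact force between lamp_a and tote between 1.2 and 4.2 N)) and ((x of lamp_b in the frame of shuttle_floor between -0.045 and 0.045 m and y of lamp_b in the frame of shuttle_floor between -0.131 and 0.131 m and z of lamp_b in the frame of shuttle_floor between -0.012 and 0.012 m and angle between lamp_b's own z axis and vertical below 0.15 rad and contact force between lamp_b and rail above 4.2 N) or (x of lamp_b in the frame of tote_floor between -0.098 and 0.098 m and y of lamp_b in the frame of tote_floor between -0.16 and 0.16 m and z of lamp_b in the frame of tote_floor between -0.012 and 0.012 m and angle between lamp_b's own z axis and vertical below 0.15 rad and contact force between lamp_b and tote between 1.2 and 4.2 N)) and ((x of lamp_c in the frame of shuttle_floor between -0.045 and 0.045 m and y of lamp_c in the frame of shuttle_floor between -0.131 and 0.131 m and z of lamp_c in the frame of shuttle_floor between -0.012 and 0.012 m and angle between lamp_c's own z axis and vertical below 0.15 rad and contact force between lamp_c and rail above 4.2 N) or (x of lamp_c in the frame of tote_floor between -0.098 and 0.098 m and y of lamp_c in the frame of tote_floor between -0.16 and 0.16 m and z of lamp_c in the frame of tote_floor between -0.012 and 0.012 m and angle between lamp_c's own z axis and vertical below 0.15 rad and contact force between lamp_c and tote between 1.2 and 4.2 N)) and ((x of lamp_d in the frame of shuttle_floor between -0.045 and 0.045 m and y of lamp_d in the frame of shuttle_floor between -0.131 and 0.131 m and z of lamp_d in the frame of shuttle_floor between -0.012 and 0.012 m and angle between lamp_d's own z axis and vertical below 0.15 rad and contact force between lamp_d and rail above 4.2 N) or (x of lamp_d in the frame of tote_floor between -0.098 and 0.098 m and y of lamp_d in the frame of tote_floor between -0.16 and 0.16 m and z of lamp_d in the frame of tote_floor between -0.012 and 0.012 m and angle between lamp_d's own z axis and vertical below 0.15 rad and contact force between lamp_d and tote between 1.2 and 4.2 N)) and ((x of lamp_e in the frame of shuttle_floor between -0.045 and 0.045 m and y of lamp_e in the frame of shuttle_floor between -0.131 and 0.131 m and z of lamp_e in the frame of shuttle_floor between -0.012 and 0.012 m and angle between lamp_e's own z axis and vertical below 0.15 rad and contact force between lamp_e and rail above 4.2 N) or (x of lamp_e in the frame of tote_floor between -0.098 and 0.098 m and y of lamp_e in the frame of tote_floor between -0.16 and 0.16 m and z of lamp_e in the frame of tote_floor between -0.012 and 0.012 m and angle between lamp_e's own z axis and vertical below 0.15 rad and contact force between lamp_e and tote between 1.2 and 4.2 N)) and ((x of lamp_f in the frame of shuttle_floor between -0.045 and 0.045 m and y of lamp_f in the frame of shuttle_floor between -0.131 and 0.131 m and z of lamp_f in the frame of shuttle_floor between -0.012 and 0.012 m and angle between lamp_f's own z axis and vertical below 0.15 rad and contact force between lamp_f and rail above 4.2 N) or (x of lamp_f in the frame of tote_floor between -0.098 and 0.098 m and y of lamp_f in the frame of tote_floor between -0.16 and 0.16 m and z of lamp_f in the frame of tote_floor between -0.012 and 0.012 m and angle between lamp_f's own z axis and vertical below 0.15 rad and contact force between lamp_f and tote between 1.2 and 4.2 N)) and linear speed of each of lamp_a, lamp_b, lamp_c, lamp_d, lamp_e, lamp_f below 0.02 m/s); the robot touches nothing.
It fails at once if a bystander is moved more than 20 mm (distance of any of supply, driver, bezel from where it was at the start of the episode above 0.02 m).
Of lamp_a, lamp_b, lamp_c, lamp_d, lamp_e, lamp_f only 4 to 6 are there at a start; the rules pass over those that are not, and their reading is None.
At some moment in a run one of lamp_a, lamp_b, lamp_c, lamp_d, lamp_e, lamp_f may be knocked a few centimetres aside while the robot is not near it.
It also fails if it takes over 210 s, if anything falls off the work surface, if the arm or the gripper's body presses on something with over 40 N, if the wrist force passes 120 N, or if a joint passes its speed limit or range.

## Working session

There is one attempt and no reset: what is moved stays moved. The work goes in short steps, Python scripts to look and compute and a tool call to move; the robot and the scene stay as the last step left them, time stands still between calls to the robot, and variables do not carry over. Pictures are saved under pics/ and viewed, and the job is handed in when it is done.

Besides the shell and the picture viewer there is one more tool, called after "Request:" by a JSON object that holds its "op" and its "data", one argument or row to a line. drive_tool: Moves the arm, as the interface text tells. Its arguments: {"type":"object","properties":{"series":{"type":"array"},"force":{"type":"number"}},"required":["series"]}

```bash
ls; mkdir -p pics
python3 - <<'E'
from workcell import manip, optics
import cv2
s=manip.state()
print({k:s[k] for k in s}, manip.tips_ahead)
for n in ["scene","top","wrist"]:
    print(n,optics.get_calibration(n))
    cv2.imwrite(f"pics/a_{n}.png",optics.snapshot(n))
E
```

```text
pics
{'t': 0.0, 'qpos': array([-1.31006786e+00,  2.21221149e-01,  1.52758422e+00,  5.13885917e-06,
        1.39468424e+00, -1.26080600e-01]), 'joint_velocities': array([ 0.0007545 , -0.00052192,  0.00107242, -0.000535  ,  0.00087722,
        0.0005985 ]), 'joint_efforts': array([-5.95840575e-04, -4.96902502e+01, -3.89402568e+01, -2.91913393e-04,
        1.09802425e-02, -2.69554704e-06]), 'tool_pos': array([ 0.2356232 , -0.57822711,  0.21821657]), 'ee_rot': array([[ 3.77233865e-01, -4.84116339e-04,  9.26117907e-01],
       [-9.26116122e-01,  1.83414376e-03,  3.77234097e-01],
       [-1.88125857e-03, -9.99998201e-01,  2.43553192e-04]]), 'contact_force': array([ 0.19171772,  0.45310398, -0.61835562]), 'moment': array([-0.04490917,  0.02401681, -0.00572435]), 'opening': 0.08555006185676425} 0.014
scene {'vertical_fov': 43.7499813284343, 'cx': 313.41654707615953, 'cy': 240.6220207353001, 'rvec': array([ 2.24379162,  0.55790564, -0.25654368]), 'tvec': array([-0.46184652, -0.10572585,  1.85554056])}
top {'vertical_fov': 56.80896008994603, 'cx': 316.15164554185236, 'cy': 240.20417940161195, 'rvec': array([ 2.12729595, -2.12336246,  0.1669611 ]), 'tvec': array([0.00362015, 0.54520475, 1.07725005])}
wrist {'vertical_fov': 62.56673547505425, 'cx': 319.4050169614469, 'cy': 239.51735958988897, 'rvec': array([-2.38294756,  1.60125205,  0.2579255 ]), 'tvec': array([-0.62273371, -0.03934332,  0.380648  ])}
```

View pics/a_top.png

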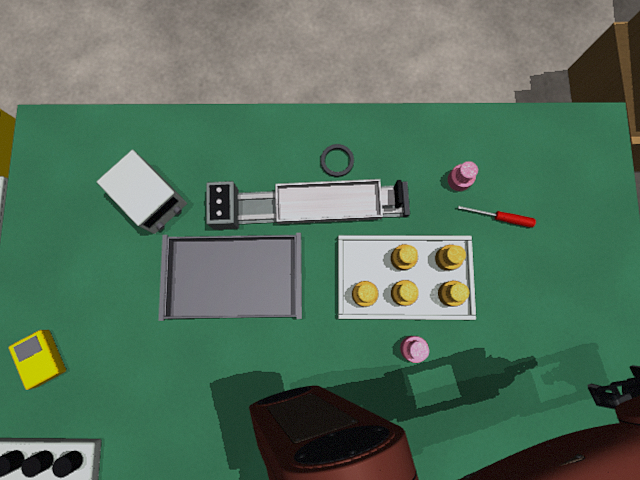

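View pics/a_scene.png

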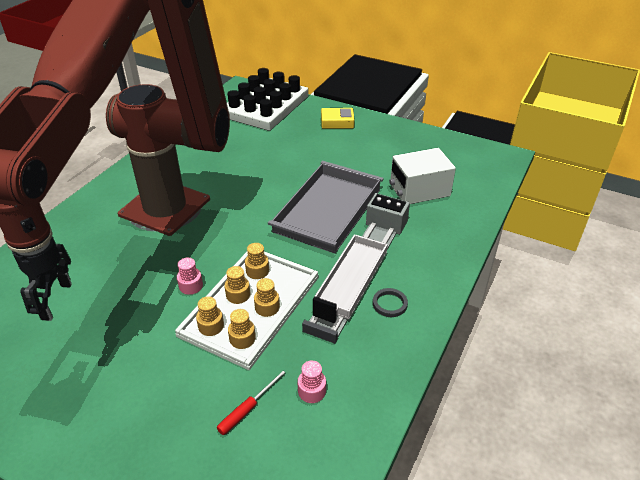

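View pics/a_wrist.png

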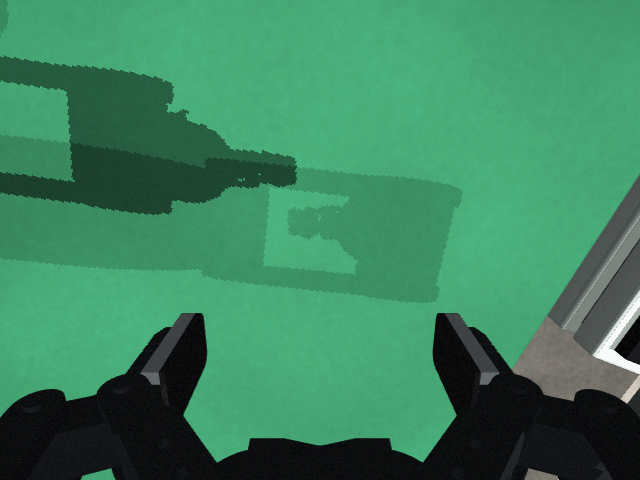

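```bash
cat > h.py <<'E'
import numpy as np, cv2
from workcell import manip, optics
def cal(n):
    c=optics.get_calibration(n); f=240/np.tan(np.radians(c['vertical_fov'])/2)
    K=np.array([[f,0,c['cx']],[0,f,c['cy']],[0,0,1]]); R=cv2.Rodrigues(c['rvec'])[0]
    return K,R,np.array(c['tvec'])
def ray(n,uv,z,C=None):
    K,R,t=C or cal(n); o=-R.T@t; d=R.T@np.linalg.inv(K)@np.array([uv[0],uv[1],1.]); 
    return o+d*(z-o[2])/d[2]
def proj(n,p,C=None):
    K,R,t=C or cal(n); q=K@(R@np.asarray(p,float)+t); return q[:2]/q[2]
def crop(im,x0,y0,x1,y1,s,name):
    cv2.imwrite('pics/'+name,cv2.resize(im[y0:y1,x0:x1],None,fx=s,fy=s,interpolation=cv2.INTER_CUBIC))
def golds(im):
    h=cv2.cvtColor(im,cv2.COLOR_BGR2HSV); m=cv2.inRange(h,(12,130,60),(32,255,255))
    n,l,st,c=cv2.connectedComponentsWithStats(m)
    return [(c[i],st[i]) for i in range(1,n) if st[i][4]>150]
E
python3 - <<'E'
from h import *
t=cv2.imread('pics/a_top.png'); crop(t,190,130,490,330,2.6,'b1.png')
crop(t,330,230,480,325,5,'b2.png')
print([ (np.round(c,1),s) for c,s in golds(t)])
for uv in [(381,180),(381,217),(276,184),(276,221)]: print('shut',uv,ray('top',uv,.048))
for uv in [(397,181),(404,214)]: print('handle',ray('top',uv,.1))
for uv in [(408,197)]: print('stop',ray('top',uv,.03))
for uv in [(206,182),(235,182)]: print('head',ray('top',uv,.075))
for uv in [(162,236),(301,236),(301,318),(161,318)]: print('tote',ray('top',uv,.045))
for uv in [(339,237),(471,237),(474,319),(338,319)]: print('foam',ray('top',uv,.026))
E
```

```text
[(array([626.5,  77.2]), array([ 613,   23,   27,  122, 1017], dtype=int32)), (array([  5.5, 141.2]), array([  0, 109,  16,  69, 764], dtype=int32)), (array([404.2, 256.4]), array([392, 245,  25,  24, 443], dtype=int32)), (array([451.3, 256.2]), array([438, 245,  28,  25, 513], dtype=int32)), (array([364.7, 293.4]), array([352, 281,  26,  25, 474], dtype=int32)), (array([404.5, 292.4]), array([393, 280,  25,  26, 454], dtype=int32)), (array([453.5, 293.1]), array([441, 281,  29,  25, 455], dtype=int32)), (array([ 38.9, 361.2]), array([   9,  330,   57,   60, 1768], dtype=int32))]
shut (381, 180) [ 0.7030595  -0.16257995  0.048     ]
shut (381, 217) [ 0.6050934  -0.16044654  0.048     ]
shut (276, 184) [0.69268235 0.10908531 0.048     ]
shut (276, 221) [0.59468217 0.10727037 0.048     ]
handle [ 0.68402272 -0.19474154  0.1       ]
handle [ 0.60072936 -0.20937892  0.1       ]
stop [ 0.66257861 -0.23428752  0.03      ]
head [0.68990051 0.28394934 0.075     ]
head [0.68979958 0.21022264 0.075     ]
tote [0.55617199 0.39845712 0.045     ]
tote [0.55633764 0.04321706 0.045     ]
tote [0.35098655 0.04138944 0.045     ]
tote [0.34990853 0.38803508 0.045     ]
foam [ 0.5572302  -0.05403336  0.026     ]
foam [ 0.55739961 -0.39315457  0.026     ]
foam [ 0.34982802 -0.38894696  0.026     ]
foam [ 0.34876445 -0.05034651  0.026     ]
```

View pics/b1.png

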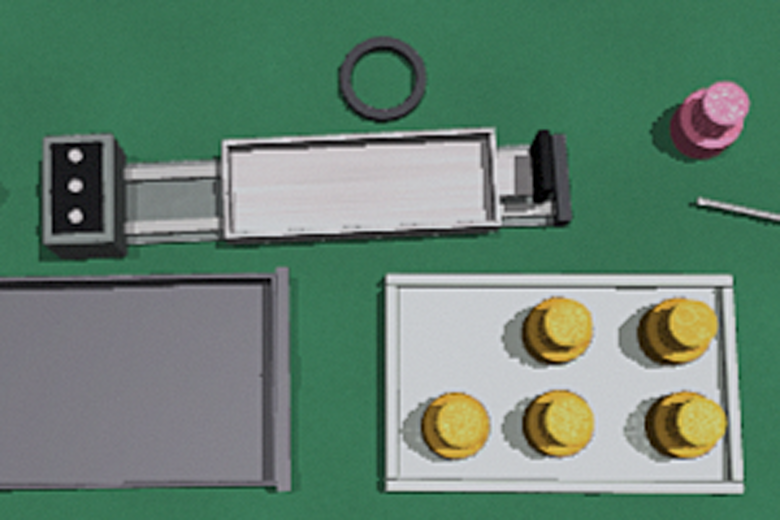

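View pics/b2.png

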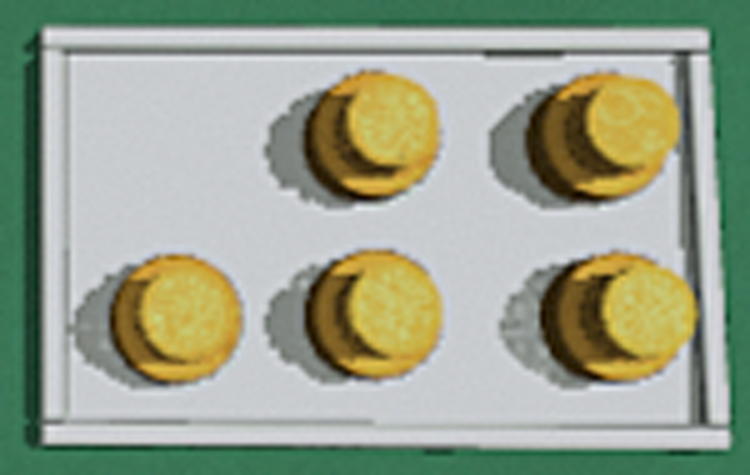

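The candidates for lamp bodies are five gold ones in the foam tray, with tops at about (409,254), (456,254), (366,293), (409,293) and (460,292). Pink look-alikes stand at (464,175) and (415,349) and stay untouched, as do the black knobs at lower left. The crop confirms the five gold ones. The handle is the black plate at (399,195). The ring (337,160), the driver and the supply stay alone.

Request:
{"op": "drive_tool", "data": {
  "series": [
    [[0,0,0.35],[0,0.035,0],0.2],
    [[0,0,0.7],[0,0.07,0],0.2],
    [[0,0,1],[0,0.111,0],0.2],
    [[0,0,1],[0,0.111,0],0.2],
    [[0,0,1],[0,0.111,0],0.2]
  ],
  "force": 40
}}

```text
t: 0.57
tool_pos: [0.3486, -0.5323, 0.2188]
ee_rot: [[0.042, -0.0, 0.999], [-0.999, 0.001, 0.042], [-0.001, -1.0, -0.0]]
contact_force: [0.5, 0.3, 1.1]
opening: 0.0681
```

```bash
cat >> h.py <<'E'
def st():
    s=manip.state(); np.set_printoptions(precision=4,suppress=True)
    print(round(s['t'],2),'p',s['tool_pos'],'ang',np.degrees(np.arctan2(s['ee_rot'][1,0],s['ee_rot'][0,0])).round(2),'F',s['contact_force'],'op',round(s['opening'],4))
    return s
def to(p):
    s=st(); d=s['ee_rot'].T@(np.array(p)-s['tool_pos']); print('units',d/0.12)
E
python3 - <<'E'
from h import *
to((.6557,-.2016,.2))
C=cal('top')
for uv in [(408.6,254.4),(456.4,254.4),(366.4,293.4),(408.6,292.6),(460.2,292.2)]: print(ray('top',uv,.097,C))
E
```

```text
0.57 p [ 0.3486 -0.5323  0.2188] ang -87.56 F [0.4518 0.2925 1.1123] op 0.0681
units [-2.6445  0.1576  2.6742]
[ 0.5021 -0.2179  0.097 ]
[ 0.5022 -0.332   0.097 ]
[ 0.4089 -0.1154  0.097 ]
[ 0.411 -0.215  0.097]
[ 0.4122 -0.3364  0.097 ]
```

Request:
{"op": "drive_tool", "data": {
  "series": [
    [[-0.3,0,0.3],[0,0,0],0.3],
    [[-0.6,0,0.6],[0,0,0],0.3],
    [[-0.88,0,0.89],[0,0,0],0.3],
    [[-0.88,0,0.89],[0,0,0],0.3]
  ]
}}

```text
t: 0.9
tool_pos: [0.4504, -0.4221, 0.2191]
ee_rot: [[0.04, 0.0, 0.999], [-0.999, 0.001, 0.04], [-0.001, -1.0, 0.0]]
contact_force: [0.6, -0.3, -0.7]
opening: 0.06
```

Request:
{"op": "drive_tool", "data": {
  "series": [
    [[-0.3,0,0.3],[0,0,0],0.3],
    [[-0.6,0,0.6],[0,0,0],0.3],
    [[-0.88,0,0.89],[0,0,0],0.3],
    [[-0.88,0,0.89],[0,0,0],0.3]
  ]
}}

```text
t: 1.23
tool_pos: [0.5535, -0.3124, 0.2192]
ee_rot: [[0.041, 0.0, 0.999], [-0.999, 0.001, 0.041], [-0.001, -1.0, 0.0]]
contact_force: [0.1, 0.6, -0.4]
opening: 0.0597
```

Request:
{"op": "drive_tool", "data": {
  "series": [
    [[-0.3,0,0.3],[0,0,0],0.3],
    [[-0.6,0,0.6],[0,0,0],0.3],
    [[-0.88,0,0.89],[0,0,0],0.3],
    [[-0.88,0,0.89],[0,0,0],0.3],
    [[-0.88,0,0.89],[0,0,0],0.3]
  ]
}}

```text
t: 1.65
tool_pos: [0.6572, -0.2015, 0.2187]
ee_rot: [[0.044, 0.001, 0.999], [-0.999, 0.001, 0.044], [-0.001, -1.0, 0.001]]
contact_force: [-0.8, 0.4, -0.2]
opening: 0.06
```

Run:
```python
from h import *
to((.6557,-.2016,.088))
w=optics.snapshot('wrist'); cv2.imwrite('pics/c_w.png',w)
print(proj('wrist',(.6557,-.2016,.1)))
```

```text
1.65 p [ 0.6572 -0.2015  0.2187] ang -87.49 F [-0.8096  0.4261 -0.2371] op 0.06
units [ 0.0018  1.0894 -0.0129]
[318.5389 227.6124]
```

View pics/c_w.png

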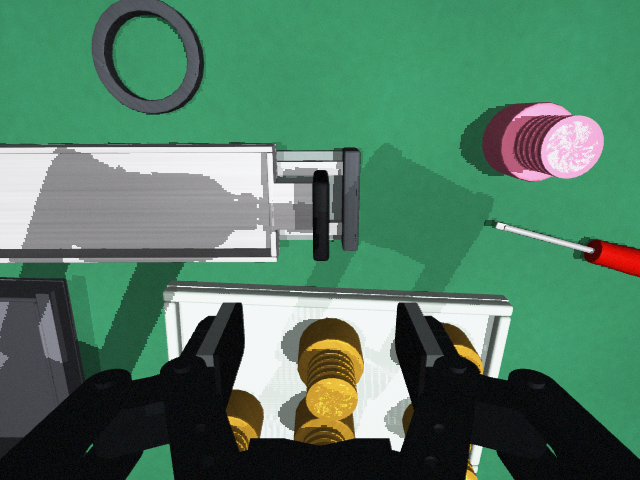

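Run:
```python
from h import *
for uv in [(320,171),(320,259),(314,215),(328,215)]: print(ray('wrist',uv,.1))
for uv in [(276,145),(276,260)]: print(ray('wrist',uv,.048))
```

```text
[ 0.69620643 -0.20090475  0.1       ]
[ 0.63165045 -0.20368745  0.1       ]
[ 0.66489824 -0.19798338  0.1       ]
[ 0.66532492 -0.20793026  0.1       ]
[ 0.70787586 -0.16512715  0.048     ]
[ 0.60917389 -0.16596197  0.048     ]
```

The handle plate's top edge is at (320,171–259) in the wrist image, so its centre is at about (0.66, -0.203). I'll go down and pinch it.

Request:
{"op": "drive_tool", "data": {
  "series": [
    [[0.01,0.3,0.03],[0,0,0],0.3],
    [[0.01,0.6,0.03],[0,0,0],0.3],
    [[0.01,0.85,0.03],[0,0,0],0.3],
    [[0.01,0.95,0.03],[0,0,0],0.3],
    [[0.01,0.95,0.03],[0,0,0],0.3]
  ]
}}

```text
t: 2.12
tool_pos: [0.6547, -0.2065, 0.1005]
ee_rot: [[0.037, -0.008, 0.999], [-0.999, 0.003, 0.037], [-0.003, -1.0, -0.008]]
contact_force: [-0.0, -0.1, -0.3]
opening: 0.0599
```

Request:
{"op": "drive_tool", "data": {
  "series": [
    [[0,0.13,0],[0,0,0],0.3],
    [[0,0.13,0],[0,0,0],0.5],
    [[0,0.13,0],[0,0,0],0.7],
    [[0,0.13,0],[0,0,0],1],
    [[0,0.13,0],[0,0,0],1],
    [[0,0.13,0],[0,0,0],1],
    [[0,0.13,0],[0,0,0],1],
    [[0,0.13,0],[0,0,0],1],
    [[0,0.13,0],[0,0,0],1]
  ]
}}

```text
t: 2.87
tool_pos: [0.6587, -0.2058, 0.0899]
ee_rot: [[0.038, 0.0, 0.999], [-0.999, -0.0, 0.038], [0.0, -1.0, 0.0]]
contact_force: [1.1, -0.5, -0.1]
opening: -0.0001
```

Run:
```python
from h import *
st(); w=optics.snapshot('wrist'); t=optics.snapshot('top'); s=optics.snapshot('scene')
cv2.imwrite('pics/d_w.png',w); crop(t,340,130,480,240,5,'d_t.png'); crop(s,250,200,450,400,3,'d_s.png')
```

```text
2.87 p [ 0.6587 -0.2058  0.0899] ang -87.81 F [ 1.0618 -0.4992 -0.0527] op -0.0001
```

View pics/d_w.png

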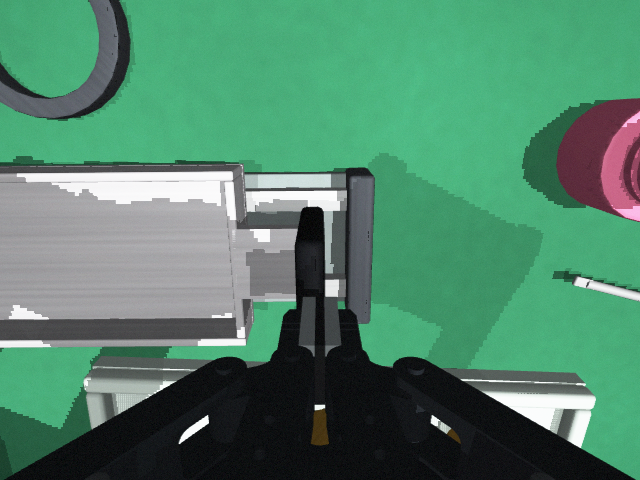

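View pics/d_s.png

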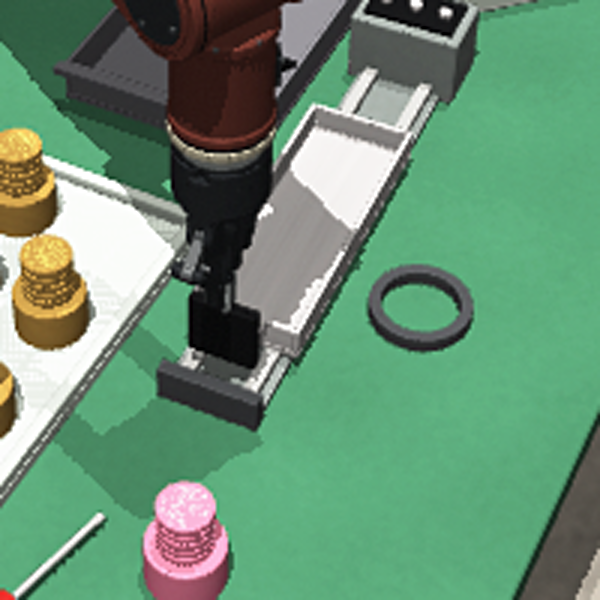

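View pics/d_t.png

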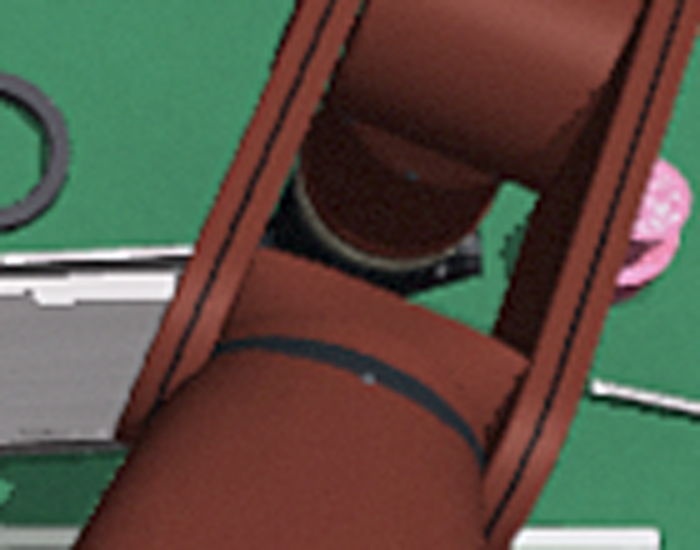

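Run:
```python
from h import *
s=manip.state(); p=s['tool_pos']
C=cal('wrist'); print('cam',-C[1].T@C[2], C[1])
print('tcp',proj('wrist',p), 'tip',proj('wrist',p+[0,0,-.014]),'scene tip',proj('scene',p))
for uv in [(313,208),(313,240),(308,240),(323,240),(313,300)]: print(ray('wrist',uv,.1))
for d in [(-.03),.0,.03]:
  print(proj('scene',(.66+d,-.203,.1)),proj('wrist',(.66+d,-.203,.1)))
w=cv2.imread('pics/d_w.png'); crop(w,220,160,400,400,3,'d_w2.png')
```

```text
cam [ 0.73865931 -0.20148226  0.24348756] [[ 3.83659310e-02 -9.99263352e-01 -8.99293387e-04]
 [-9.49947640e-01 -3.67516954e-02  3.10239897e-01]
 [-3.10044410e-01 -1.10483609e-02 -9.50657876e-01]]
tcp [322.570829   305.24922949] tip [322.36931326 291.20216856] scene tip [322.72371707 304.44470883]
[ 0.70410876 -0.20029247  0.1       ]
[ 0.69157415 -0.20071059  0.1       ]
[ 0.69150025 -0.19880055  0.1       ]
[ 0.69172194 -0.20453053  0.1       ]
[ 0.66619132 -0.20155728  0.1       ]
[312.68013993 296.61482324] [313.54647614 375.95498255]
[323.80473611 300.9379394 ] [316.0346655 313.8483147]
[335.09668933 305.32609197] [318.82835733 244.11612596]
```

View pics/d_w2.png

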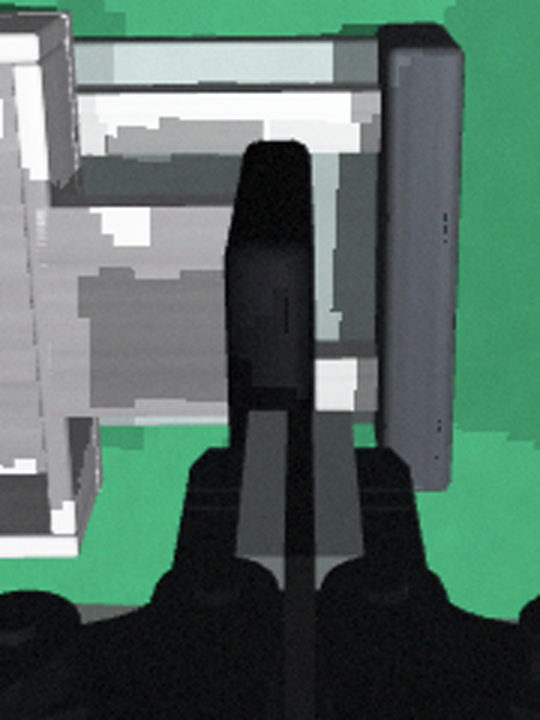

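Run:
```python
from h import *
w=cv2.imread('pics/d_w.png')[200:400,250:390]
w=(255*(w/255.)**.4).astype('uint8'); cv2.imwrite('pics/d_w3.png',cv2.resize(w,None,fx=3,fy=3,interpolation=cv2.INTER_CUBIC))
s=cv2.imread('pics/d_s.png'); s=(255*(s[200:450,100:350]/255.)**.5).astype('uint8'); cv2.imwrite('pics/d_s3.png',cv2.resize(s,None,fx=2.3,fy=2.3,interpolation=cv2.INTER_CUBIC))
```

```text
(no output)
```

View pics/d_w3.png

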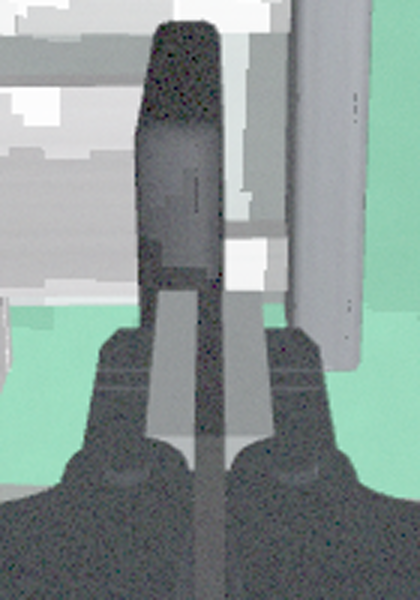

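View pics/d_s3.png

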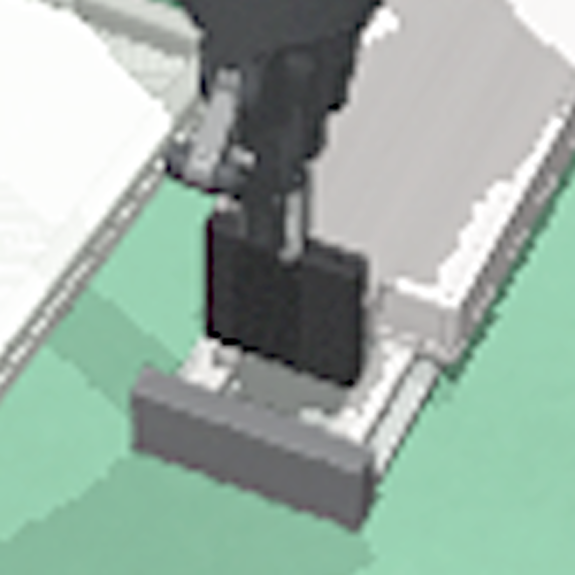

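Run:
```python
from h import *
for x in (.659,.67):
  for z in (.076,.09,.1,.11,.12,.14): print(x,z,proj('wrist',(x,-.2058,z)))
s=manip.state(); print(s['qpos'])
```

```text
0.659 0.076 [322.43015406 290.76621176]
0.659 0.09 [322.63693524 304.81556823]
0.659 0.1 [322.80554731 316.27159661]
0.659 0.11 [322.99529963 329.16395939]
0.659 0.12 [323.2104339  343.78085035]
0.659 0.14 [323.74036502 379.78601843]
0.67 0.076 [323.41051485 268.87511973]
0.67 0.09 [323.69952689 281.4689366 ]
0.67 0.1 [323.93582297 291.76563454]
0.67 0.11 [324.20242702 303.38301403]
0.67 0.12 [324.50556967 316.59257807]
0.67 0.14 [325.25628878 349.30546813]
[-4.17015359e-01  4.81540352e-01  1.44592069e+00  2.23434661e-05
  1.21425331e+00  1.11561051e+00]
```

Request:
{"op": "drive_tool", "data": {
  "series": [
    [[0.04,0,0],[0,0,0],1],
    [[0.08,0,0],[0,0,0],1],
    [[0.12,0,0],[0,0,0],1],
    [[0.12,0,0],[0,0,0],1]
  ]
}}

```text
t: 3.35
tool_pos: [0.6592, -0.2217, 0.0897]
ee_rot: [[0.037, 0.0, 0.999], [-0.999, -0.001, 0.037], [0.001, -1.0, 0.0]]
contact_force: [-0.1, 0.7, -0.4]
opening: -0.0001
```

Run:
```python
from h import *
st(); w=optics.snapshot('wrist'); s=optics.snapshot('scene')
crop(w,160,140,420,440,2,'e_w.png'); crop(s,270,240,400,370,5,'e_s.png')
```

```text
3.35 p [ 0.6592 -0.2217  0.0897] ang -87.88 F [-0.103   0.6576 -0.3845] op -0.0001
```

View pics/e_w.png

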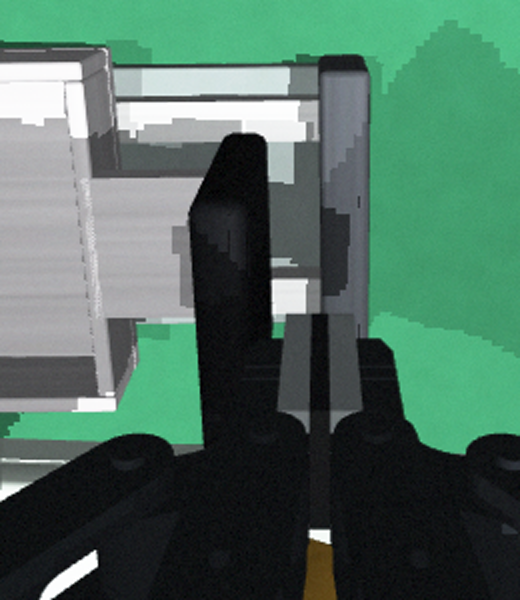

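View pics/e_s.png

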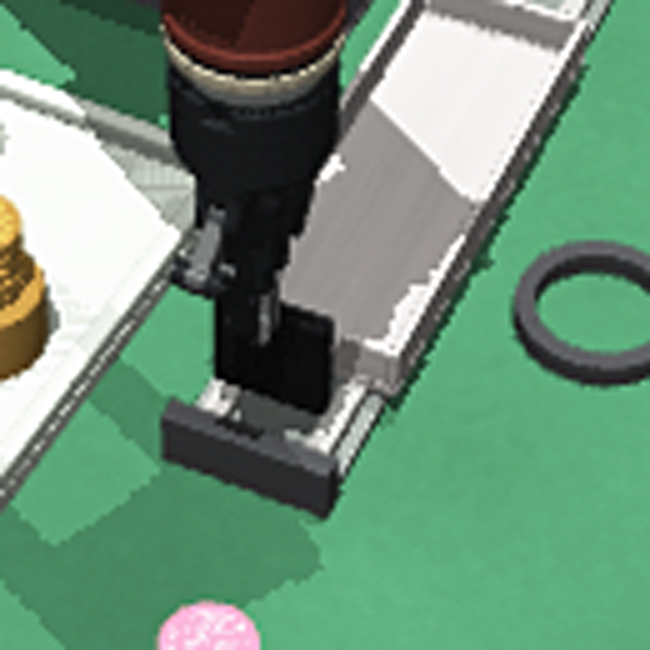

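```bash
cat >> h.py <<'E'
def tri(n1,u1,n2,u2):
    P=[];
    for n in (n1,n2):
        K,R,t=cal(n); P.append(K@np.c_[R,t])
    X=cv2.triangulatePoints(P[0],P[1],np.array(u1,float).reshape(2,1),np.array(u2,float).reshape(2,1))[:,0]; X=X[:3]/X[3]
    return X,proj(n1,X)-u1,proj(n2,X)-u2
E
python3 - <<'E'
from h import *
for u in [(309,297),(317,297),(322,297),(330,297)]: print(tri('wrist',u,'scene',(323,308.4)))
# handle top corner front -y side
s=cv2.imread('pics/e_s.png'); 
print(tri('wrist',(293,208),'scene',(337,304)))
E
```

```text
(array([ 0.66355345, -0.21491623,  0.08782566]), array([ 0.4668432, -3.3526081]), array([-0.20155671, -0.18179103]))
(array([ 0.66539464, -0.21830336,  0.09198832]), array([ 0.36424537, -2.69195691]), array([-0.15878267, -0.14186126]))
(array([ 0.6664982 , -0.22033274,  0.09448335]), array([ 0.30296193, -2.27866974]), array([-0.13283153, -0.1180049 ]))
(array([ 0.66819315, -0.22344855,  0.09831553]), array([ 0.20914307, -1.61684334]), array([-0.09251204, -0.08147456]))
(array([ 0.70120742, -0.20993374,  0.11555558]), array([ 2.9788699 , 20.07024109]), array([1.20544185, 0.45887491]))
```

The fingers passed over the plate top without any force, and triangulating from the scene and wrist views puts the tips at z≈0.10 while the TCP reads 0.090. The real tips therefore stand about 1 cm behind the TCP, so I need to go roughly 25 mm lower than the stated offset implies.

Request:
{"op": "drive_tool", "data": {
  "series": [
    [[0,-0.15,0],[0,0,0],0.3],
    [[0,-0.15,0],[0,0,0],0.3],
    [[-0.15,-0.15,0],[0,0,0],0.3],
    [[-0.15,-0.15,0],[0,0,0],0.3],
    [[-0.15,-0.15,0],[0,0,0],0.3]
  ]
}}

```text
t: 3.87
tool_pos: [0.6583, -0.2009, 0.1071]
ee_rot: [[0.04, -0.001, 0.999], [-0.999, 0.0, 0.04], [-0.0, -1.0, -0.001]]
contact_force: [0.6, -0.1, -0.4]
opening: 0.059
```

Run:
```python
from h import *
st(); w=optics.snapshot('wrist'); crop(w,100,100,540,440,1.5,'f_w.png')
```

```text
3.87 p [ 0.6583 -0.2009  0.1071] ang -87.72 F [ 0.5634 -0.1031 -0.3635] op 0.059
```

View pics/f_w.png

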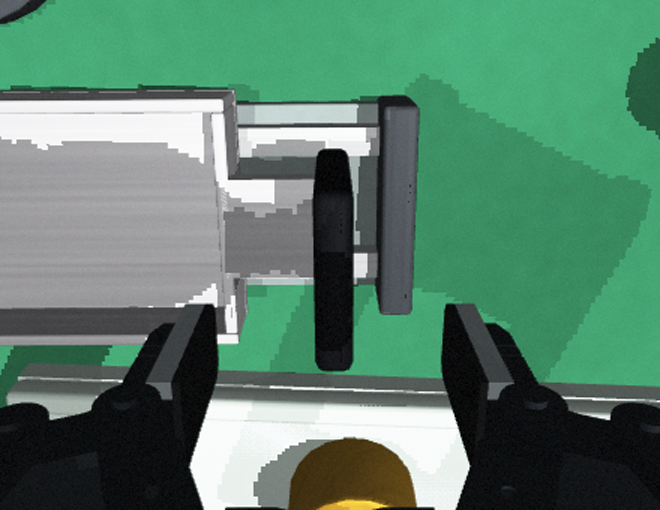

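Request:
{"op": "drive_tool", "data": {
  "series": [
    [[0,0.15,0],[0,0,0],0.3],
    [[0,0.3,0],[0,0,0],0.3],
    [[0,0.4,0],[0,0,0],0.3],
    [[0,0.4,0],[0,0,0],0.3]
  ]
}}

```text
t: 4.25
tool_pos: [0.6558, -0.2014, 0.0554]
ee_rot: [[0.038, -0.006, 0.999], [-0.999, 0.003, 0.038], [-0.003, -1.0, -0.006]]
contact_force: [-1.0, 0.3, -0.7]
opening: 0.0599
```

Request:
{"op": "drive_tool", "data": {
  "series": [
    [[0,0,0],[0,0,0],0.6],
    [[0,0,0],[0,0,0],0.8],
    [[0,0,0],[0,0,0],1],
    [[0,0,0],[0,0,0],1],
    [[0,0,0],[0,0,0],1],
    [[0,0,0],[0,0,0],1]
  ]
}}

```text
t: 4.75
tool_pos: [0.6594, -0.2026, 0.0612]
ee_rot: [[0.039, 0.002, 0.999], [-0.999, -0.001, 0.039], [0.001, -1.0, 0.002]]
contact_force: [-0.2, -0.3, 4.6]
opening: 0.0114
```

Request:
{"op": "drive_tool", "data": {
  "series": [
    [[0.08,-0.02,0],[0,0,0],1],
    [[0.16,-0.02,0],[0,0,0],1],
    [[0.24,-0.02,0],[0,0,0],1],
    [[0.24,-0.02,0],[0,0,0],1]
  ]
}}

```text
t: 5.08
tool_pos: [0.6608, -0.2319, 0.0613]
ee_rot: [[0.038, 0.003, 0.999], [-0.999, -0.0, 0.038], [0.0, -1.0, 0.003]]
contact_force: [7.7, -3.1, -7.2]
opening: 0.0115
```

Run:
```python
from h import *
st(); w=optics.snapshot('wrist'); crop(w,100,100,540,440,1.5,'g_w.png')
```

```text
5.08 p [ 0.6608 -0.2319  0.0613] ang -87.83 F [ 7.7178 -3.1171 -7.1918] op 0.0115
```

View pics/g_w.png

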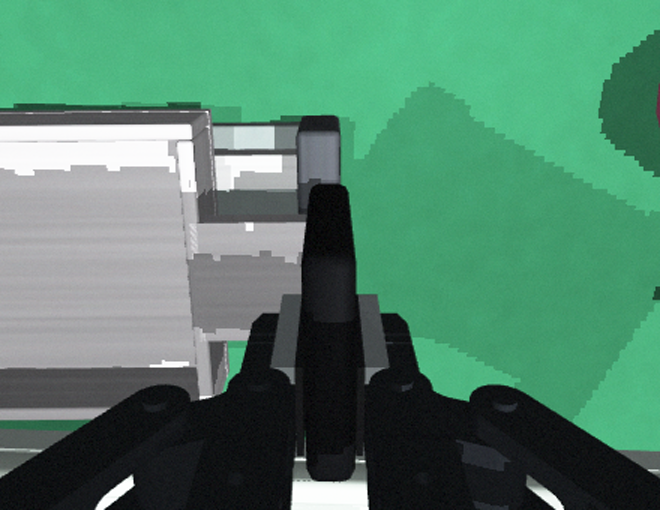

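Request:
{"op": "drive_tool", "data": {
  "series": [
    [[0.06,0,0.01],[0,0,0],1],
    [[0.12,0,0.01],[0,0,0],1],
    [[0.18,0,0.02],[0,0,0],1],
    [[0.18,0,0.02],[0,0,0],1]
  ]
}}

```text
t: 5.47
tool_pos: [0.6618, -0.2543, 0.0613]
ee_rot: [[0.037, -0.002, 0.999], [-0.999, -0.0, 0.037], [0.0, -1.0, -0.002]]
contact_force: [-2.5, -1.6, -3.2]
opening: 0.0118
```

Request:
{"op": "drive_tool", "data": {
  "series": [
    [[0.03,0,0],[0,0,0],1],
    [[0.06,0,0],[0,0,0],1],
    [[0.09,0,0],[0,0,0],1],
    [[0.09,0,0],[0,0,0],1]
  ]
}}

```text
t: 5.8
tool_pos: [0.662, -0.2597, 0.0613]
ee_rot: [[0.039, -0.004, 0.999], [-0.999, 0.007, 0.039], [-0.007, -1.0, -0.004]]
contact_force: [-6.4, 14.3, 1.7]
opening: 0.0114
```

Run:
```python
from h import *
st(); w=optics.snapshot('wrist'); crop(w,100,100,540,440,1.5,'i_w.png')
```

```text
5.8 p [ 0.662  -0.2597  0.0613] ang -87.79 F [-6.4221 14.3245  1.7153] op 0.0114
```

View pics/i_w.png

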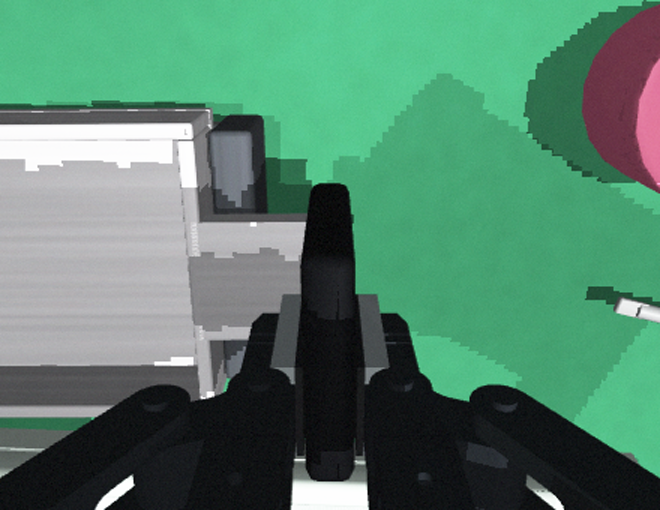

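The shuttle meets the stop (Fy rose to 14 N, and its wall touches the stop block at about (210,130) in the crop). I'll hold briefly, release and rise.

Request:
{"op": "drive_tool", "data": {
  "series": [
    [[0.02,0,0],[0,0,0],1],
    [[0.02,0,0],[0,0,0],1],
    [[0.02,0,0],[0,0,0],1],
    [[0,0,0],[0,0,0],1],
    [[0,0,0],[0,0,0],0.6],
    [[-0.04,0,0],[0,0,0],0.4],
    [[-0.04,0,0],[0,0,0],0.4],
    [[-0.04,0,0],[0,0,0],0.4]
  ]
}}

```text
t: 6.52
tool_pos: [0.6638, -0.2592, 0.0631]
ee_rot: [[0.038, 0.002, 0.999], [-0.999, -0.001, 0.038], [0.001, -1.0, 0.002]]
contact_force: [0.9, -0.4, -1.0]
opening: 0.0509
```

Request:
{"op": "drive_tool", "data": {
  "series": [
    [[0,-0.35,0],[0,0,0],0.4],
    [[0,-0.7,0],[0,0,0],0.4],
    [[0,-1,0],[0,0,0],0.4],
    [[0,-1,0],[0,0,0],0.4]
  ]
}}

```text
t: 6.85
tool_pos: [0.668, -0.2617, 0.1941]
ee_rot: [[0.037, 0.015, 0.999], [-0.999, -0.008, 0.037], [0.009, -1.0, 0.015]]
contact_force: [1.4, -0.7, 2.3]
opening: 0.0512
```

Run:
```python
from h import *
to((.502,-.332,.2)); t=optics.snapshot('top'); crop(t,190,130,490,330,2.6,'j_t.png'); cv2.imwrite('pics/j_top.png',t)
w=optics.snapshot('wrist'); cv2.imwrite('pics/j_w.png',w)
print([ (np.round(c,1),s) for c,s in golds(t)])
```

```text
6.85 p [ 0.668  -0.2617  0.1941] ang -87.86 F [ 1.3986 -0.6885  2.3032] op 0.0512
units [ 0.5342 -0.0652 -1.4031]
[(array([626.4,  76.9]), array([613,  22,  27, 123, 879], dtype=int32)), (array([  5.5, 141.4]), array([  0, 109,  15,  69, 760], dtype=int32)), (array([ 38.9, 361.2]), array([   9,  330,   57,   60, 1767], dtype=int32))]
```

View pics/j_t.png

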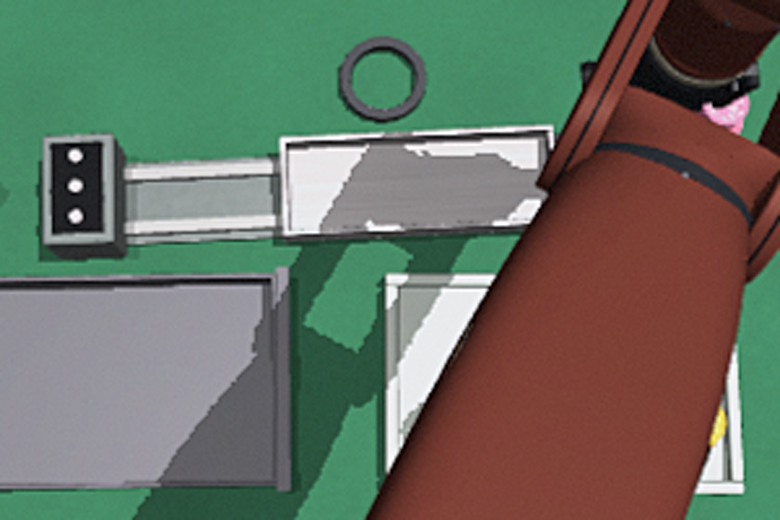

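View pics/j_w.png

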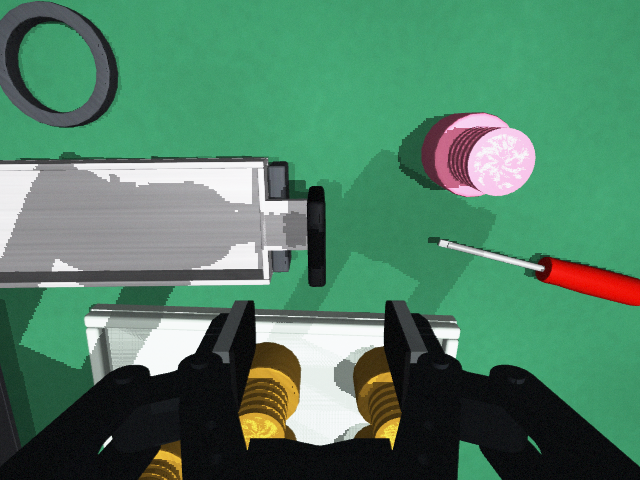

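The shuttle is at the loading stop, with the handle at (316,235) in the wrist picture. Next I move over lamp A (0.502, -0.218).

Request:
{"op": "drive_tool", "data": {
  "series": [
    [[-0.2,0,-0.35],[0,0,0],0.2],
    [[-0.4,0,-0.7],[0,0,0],0.2],
    [[-0.4,0,-1],[0,0,0],0.2],
    [[-0.4,0,-1],[0,0,0],0.2]
  ]
}}

```text
t: 7.28
tool_pos: [0.5334, -0.2119, 0.1769]
ee_rot: [[0.038, -0.011, 0.999], [-0.999, 0.005, 0.038], [-0.006, -1.0, -0.011]]
contact_force: [0.6, 0.2, -1.0]
opening: 0.0684
```

Request:
{"op": "drive_tool", "data": {
  "series": [
    [[0,0,-0.35],[0,0,0],0.2],
    [[0,0,-0.38],[0,0,0],0.2],
    [[0,0,-0.38],[0,0,0],0.2],
    [[0,0,-0.38],[0,0,0],0.2]
  ]
}}

```text
t: 7.62
tool_pos: [0.4962, -0.2174, 0.1821]
ee_rot: [[0.037, 0.001, 0.999], [-0.999, -0.0, 0.037], [0.0, -1.0, 0.001]]
contact_force: [0.4, 0.1, -0.2]
opening: 0.0683
```

Run:
```python
from h import *
to((.502,-.218,.2)); w=optics.snapshot('wrist'); cv2.imwrite('pics/k_w.png',w)
for p in [(.502,-.218,.097),(.412,-.215,.097),(.502,-.332,.097)]: print(proj('wrist',p))
```

```text
7.62 p [ 0.4962 -0.2174  0.1821] ang -87.88 F [ 0.4203  0.0643 -0.1948] op 0.0683
units [ 0.0067 -0.1492  0.0487]
[322.5834 235.0933]
[313.2118 356.6614]
[500.996  241.5172]
```

View pics/k_w.png

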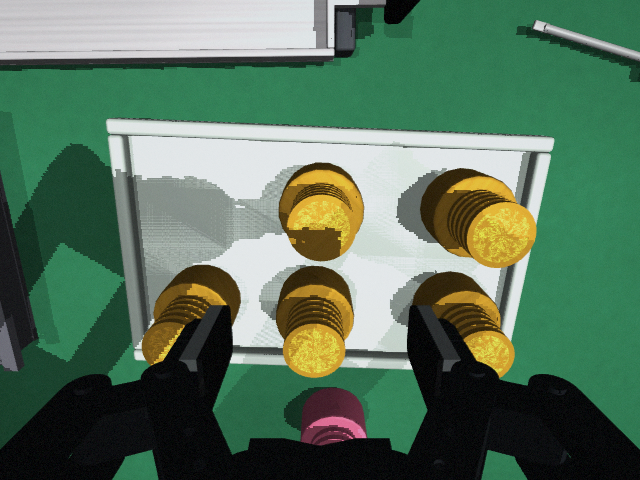

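Run:
```python
from h import *
for n,p in dict(A=(.502,-.218,.097),B=(.502,-.332,.097),C=(.409,-.1154,.097),D=(.411,-.215,.097),E=(.412,-.336,.097)).items(): print(n,proj('scene',p))
s=cv2.imread('pics/a_scene.png'); crop(s,180,230,300,350,5,'k_s.png')
for uv in [(321,227),(314,350),(501,235)]: print(ray('wrist',uv,.097))
```

```text
A [263.9002872  283.57377823]
B [238.27164265 314.6383115 ]
C [254.18612242 246.87533405]
D [233.66996235 270.69811727]
E [205.68760424 302.41191961]
[ 0.50730731 -0.21678697  0.097     ]
[ 0.41745104 -0.21537391  0.097     ]
[ 0.50633213 -0.33122033  0.097     ]
```

View pics/k_s.png

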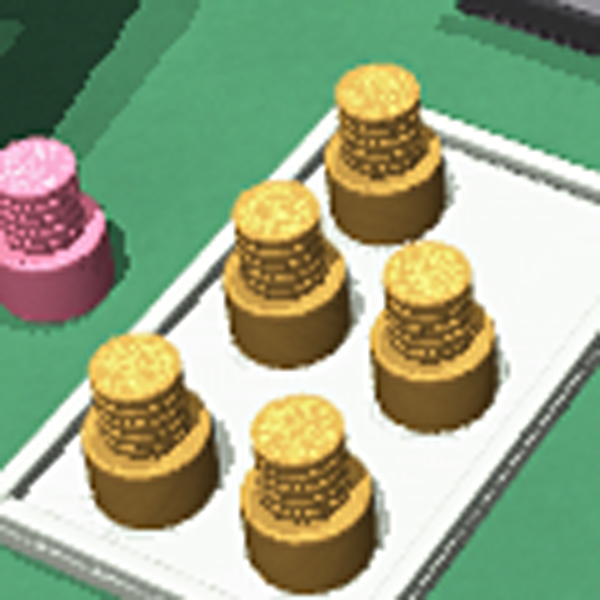

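Request:
{"op": "drive_tool", "data": {
  "series": [
    [[0,0.25,0.08],[0,0,0],0.2],
    [[0,0.5,0.08],[0,0,0],0.2],
    [[0,0.75,0.08],[0,0,0],0.2],
    [[0,0.75,0.08],[0,0,0],0.2],
    [[0,0.75,0.08],[0,0,0],0.2]
  ]
}}

```text
t: 8.08
tool_pos: [0.5051, -0.2159, 0.0907]
ee_rot: [[0.039, -0.003, 0.999], [-0.999, 0.002, 0.039], [-0.002, -1.0, -0.003]]
contact_force: [0.2, 0.1, 0.3]
opening: 0.0684
```

Request:
{"op": "drive_tool", "data": {
  "series": [
    [[0,0.15,0],[0,0,0],0.2],
    [[0,0.3,0],[0,0,0],0.2],
    [[0,0.39,0],[0,0,0],0.2],
    [[0,0.39,0],[0,0,0],0.2],
    [[0,0.39,0],[0,0,0],0.2]
  ]
}}

```text
t: 8.5
tool_pos: [0.5062, -0.2169, 0.0464]
ee_rot: [[0.038, 0.001, 0.999], [-0.999, -0.0, 0.038], [0.0, -1.0, 0.001]]
contact_force: [-0.2, -0.2, 0.9]
opening: 0.0683
```

Run:
```python
from h import *
to((.506,-.218,.045)); w=optics.snapshot('wrist'); cv2.imwrite('pics/l_w.png',w)
```

```text
8.5 p [ 0.5062 -0.2169  0.0464] ang -87.81 F [-0.1629 -0.214   0.9166] op 0.0683
units [ 0.0095  0.0116 -0.0017]
```

View pics/l_w.png

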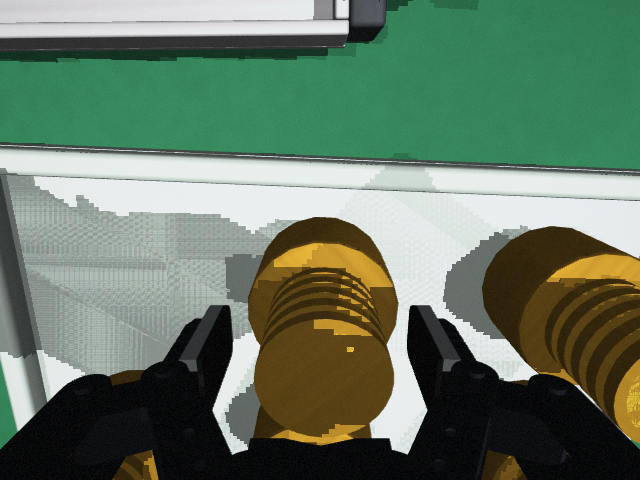

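The neck, at (324,365), is centred between the pads. I'll grip and lift.

Request:
{"op": "drive_tool", "data": {
  "series": [
    [[0,0,0],[0,0,0],0.4],
    [[0,0,0],[0,0,0],0.6],
    [[0,0,0],[0,0,0],0.8],
    [[0,0,0],[0,0,0],0.8],
    [[0,0,0],[0,0,0],0.8],
    [[0,-0.1,0],[0,0,0],0.8],
    [[0,-0.3,0],[0,0,0],0.8],
    [[0,-0.5,0],[0,0,0],0.8],
    [[0,-0.5,0],[0,0,0],0.8],
    [[0,-0.5,0],[0,0,0],0.8],
    [[0,-0.5,0],[0,0,0],0.8]
  ],
  "force": 50
}}

```text
t: 9.47
tool_pos: [0.5047, -0.2161, 0.1045]
ee_rot: [[0.038, -0.001, 0.999], [-0.999, 0.001, 0.038], [-0.001, -1.0, -0.001]]
contact_force: [0.2, 0.7, -2.8]
opening: 0.0431
```

Run:
```python
from h import *
for i in range(4):
  s=st(); w=optics.snapshot('wrist')
cv2.imwrite('pics/m_w.png',w)
```

```text
9.47 p [ 0.5047 -0.2161  0.1045] ang -87.82 F [ 0.1995  0.7467 -2.8409] op 0.0431
9.52 p [ 0.5042 -0.2158  0.1038] ang -87.82 F [ 0.1389  0.728  -3.3418] op 0.0433
9.57 p [ 0.5041 -0.2157  0.1035] ang -87.82 F [-0.5988 -0.2363 -2.6915] op 0.0429
9.62 p [ 0.5041 -0.2157  0.1035] ang -87.82 F [-0.5543 -0.166  -3.0182] op 0.0428
```

View pics/m_w.png

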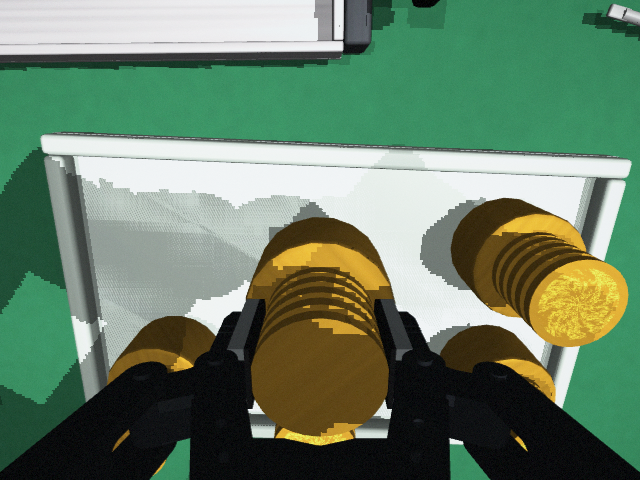

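Fz is about -3.0 N, so A is coreless and goes to the tote.

Request:
{"op": "drive_tool", "data": {
  "series": [
    [[0,-0.3,0],[0,0,0],0.8],
    [[0,-0.5,0],[0,0,0],0.8],
    [[-0.25,-0.5,0],[0,0,0],0.8],
    [[-0.55,-0.5,0],[0,0,0],0.8],
    [[-0.85,-0.5,0],[0,0,0],0.8],
    [[-0.9,-0.5,0],[0,0,0],0.8]
  ]
}}

```text
t: 10.17
tool_pos: [0.5, -0.1038, 0.1641]
ee_rot: [[0.04, -0.002, 0.999], [-0.999, 0.004, 0.04], [-0.004, -1.0, -0.002]]
contact_force: [0.3, -0.4, -2.9]
opening: 0.0429
```

Request:
{"op": "drive_tool", "data": {
  "series": [
    [[-0.3,0,-0.1],[0,0,0],0.8],
    [[-0.6,0,-0.15],[0,0,0],0.8],
    [[-0.87,0,-0.15],[0,0,0],0.8],
    [[-0.87,0,-0.15],[0,0,0],0.8]
  ]
}}

```text
t: 10.5
tool_pos: [0.4778, -0.0001, 0.1643]
ee_rot: [[0.042, -0.002, 0.999], [-0.999, 0.003, 0.042], [-0.003, -1.0, -0.002]]
contact_force: [0.1, 0.4, -2.0]
opening: 0.0429
```

Request:
{"op": "drive_tool", "data": {
  "series": [
    [[-0.3,0,-0.1],[0,0,0],0.8],
    [[-0.6,0,-0.15],[0,0,0],0.8],
    [[-0.86,0,-0.15],[0,0,0],0.8],
    [[-0.86,0,-0.15],[0,0,0],0.8],
    [[-0.86,0,-0.15],[0,0,0],0.8]
  ]
}}

```text
t: 10.92
tool_pos: [0.457, 0.0984, 0.1647]
ee_rot: [[0.042, -0.001, 0.999], [-0.999, -0.0, 0.042], [0.0, -1.0, -0.001]]
contact_force: [-0.0, -1.1, -2.4]
opening: 0.0431
```

Run:
```python
from h import *
to((.457,.1,.06)); w=optics.snapshot('wrist'); cv2.imwrite('pics/n_w.png',w)
```

```text
10.92 p [0.457  0.0984 0.1647] ang -87.62 F [-0.0326 -1.1452 -2.4349] op 0.0431
units [-0.0134  0.8727  0.0017]
```

View pics/n_w.png

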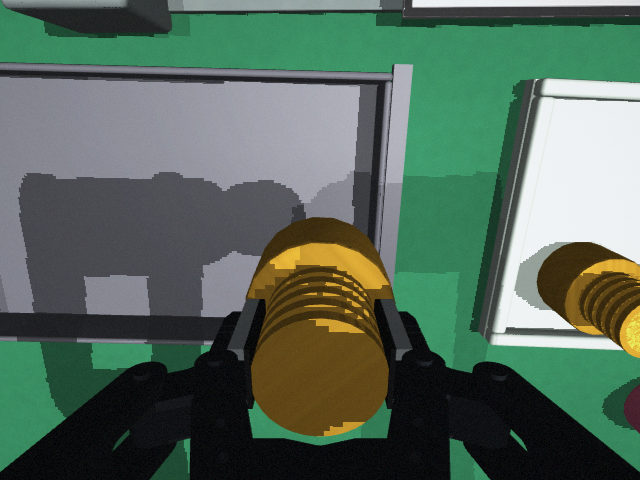

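Run:
```python
from h import *
for uv,z in [((392,75),.045),((385,220),.045),((360,85),.005),((358,130),.005),((200,68),.045),((100,315),.005),((100,340),.045)]: print(uv,z,ray('wrist',uv,z))
```

```text
(392, 75) 0.045 [0.56068029 0.05636539 0.045     ]
(385, 220) 0.045 [0.46449965 0.05202324 0.045     ]
(360, 85) 0.005 [0.55631055 0.07270446 0.005     ]
(358, 130) 0.005 [0.52417396 0.07191977 0.005     ]
(200, 68) 0.045 [0.55989378 0.17917281 0.045     ]
(100, 315) 0.005 [0.35626568 0.29041264 0.005     ]
(100, 340) 0.045 [0.35692308 0.26932875 0.045     ]
```

Request:
{"op": "drive_tool", "data": {
  "series": [
    [[-0.13,0.2,0],[0,0,0],0.8],
    [[-0.13,0.45,0],[0,0,0],0.8],
    [[-0.13,0.7,0],[0,0,0],0.8],
    [[-0.13,0.8,0],[0,0,0],0.8],
    [[-0.13,0.8,0],[0,0,0],0.8],
    [[-0.13,0.8,0],[0,0,0],0.8]
  ]
}}

```text
t: 11.47
tool_pos: [0.4564, 0.1118, 0.0686]
ee_rot: [[0.036, -0.002, 0.999], [-0.999, -0.001, 0.036], [0.0, -1.0, -0.002]]
contact_force: [0.8, 0.0, -2.5]
opening: 0.0428
```

Request:
{"op": "drive_tool", "data": {
  "series": [
    [[0,0.1,0],[0,0,0],0.8],
    [[0,0.18,0],[0,0,0],0.8],
    [[0,0.21,0],[0,0,0],0.8],
    [[0,0.23,0],[0,0,0],0.8],
    [[0,0.23,0],[0,0,0],0.8]
  ]
}}

```text
t: 11.88
tool_pos: [0.4568, 0.1129, 0.0417]
ee_rot: [[0.038, -0.0, 0.999], [-0.999, -0.0, 0.038], [0.0, -1.0, -0.0]]
contact_force: [-0.3, -0.1, -2.2]
opening: 0.0428
```

Request:
{"op": "drive_tool", "data": {
  "series": [
    [[0,0.015,0],[0,0,0],0.8],
    [[0,0.02,0],[0,0,0],0.8],
    [[0,0.03,0],[0,0,0],0.8],
    [[0,0.03,0],[0,0,0],0.8]
  ]
}}

```text
t: 12.22
tool_pos: [0.4576, 0.1131, 0.04]
ee_rot: [[0.038, 0.001, 0.999], [-0.999, -0.0, 0.038], [0.0, -1.0, 0.001]]
contact_force: [-5.6, -1.8, 12.2]
opening: 0.043
```

Request:
{"op": "drive_tool", "data": {
  "series": [
    [[0,-0.02,0],[0,0,0],0.4],
    [[0,-0.02,0],[0,0,0],0.2],
    [[0,-0.02,0],[0,0,0],0.2],
    [[0,-0.3,0],[0,0,0],0.2],
    [[0,-0.6,0],[0,0,0],0.2],
    [[0,-0.95,0],[0,0,0],0.2],
    [[0.2,-1,0],[0,0,0],0.2],
    [[0.5,-1,-0.2],[0,0,0],0.2],
    [[0.8,-1,-0.4],[0,0,0],0.2],
    [[1,-1,-0.44],[0,0,0],0.2]
  ]
}}

```text
t: 13.05
tool_pos: [0.4063, -0.0101, 0.1579]
ee_rot: [[0.039, -0.001, 0.999], [-0.999, -0.001, 0.039], [0.001, -1.0, -0.001]]
contact_force: [0.7, -0.6, -1.0]
opening: 0.0686
```

Request:
{"op": "drive_tool", "data": {
  "series": [
    [[0.3,0,0],[0,0,0],0.2],
    [[0.6,0,0],[0,0,0],0.2],
    [[0.91,0,0],[0,0,0],0.2],
    [[0.91,0,0],[0,0,0],0.2],
    [[0.91,0,0],[0,0,0],0.2]
  ]
}}

```text
t: 13.47
tool_pos: [0.4126, -0.1196, 0.1582]
ee_rot: [[0.034, 0.0, 0.999], [-0.999, 0.0, 0.034], [0.0, -1.0, 0.0]]
contact_force: [-0.7, -0.7, 0.2]
opening: 0.0685
```

Run:
```python
from h import *
to((.413,-.116,.045)); w=optics.snapshot('wrist'); cv2.imwrite('pics/o_w.png',w)
s=optics.snapshot('scene');crop(s,170,130,430,350,3,'o_s.png')
for p in [(.413,-.116,.097),(.415,-.215,.097)]: print(proj('wrist',p))
```

```text
13.47 p [ 0.4126 -0.1196  0.1582] ang -88.06 F [-0.6881 -0.6732  0.1718] op 0.0685
units [-0.0301  0.9432  0.0039]
[319.4242 255.1596]
[490.0661 258.0593]
```

View pics/o_w.png

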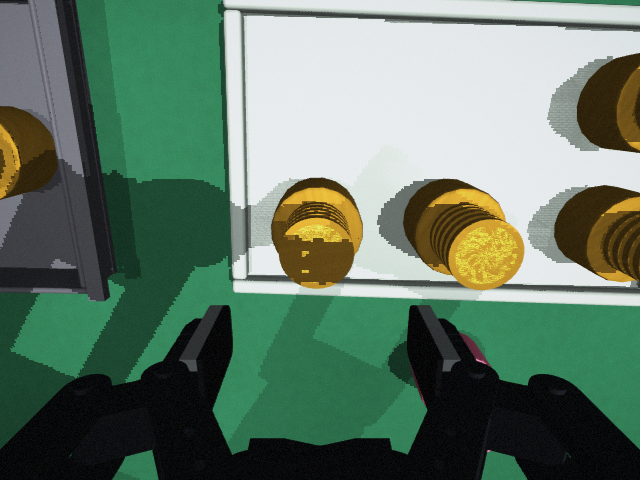

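View pics/o_s.png

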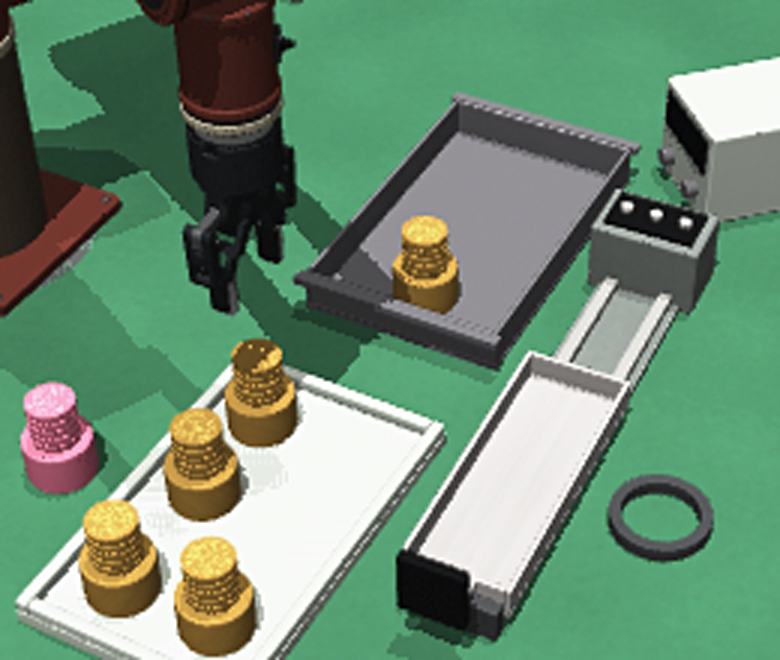

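A stands upright in the tote, and C's top shows at (317,253) as predicted. I'll grasp C.

Request:
{"op": "drive_tool", "data": {
  "series": [
    [[-0.04,0.2,0.01],[0,0,0],0.2],
    [[-0.04,0.45,0.01],[0,0,0],0.2],
    [[-0.04,0.7,0.01],[0,0,0],0.2],
    [[-0.04,0.85,0.01],[0,0,0],0.2],
    [[-0.04,0.94,0.01],[0,0,0],0.2],
    [[-0.04,0.94,0.01],[0,0,0],0.2],
    [[-0.04,0.94,0.01],[0,0,0],0.2],
    [[-0.04,0.94,0.01],[0,0,0],0.4],
    [[-0.04,0.94,0.01],[0,0,0],0.8],
    [[-0.04,0.94,0.01],[0,0,0],0.8],
    [[-0.04,0.94,0.01],[0,0,0],0.8],
    [[-0.04,0.94,0.01],[0,0,0],0.8]
  ]
}}

```text
t: 14.57
tool_pos: [0.4153, -0.1136, 0.047]
ee_rot: [[0.038, 0.003, 0.999], [-0.999, -0.001, 0.038], [0.001, -1.0, 0.003]]
contact_force: [-0.1, 0.4, 7.1]
opening: 0.0435
```

Request:
{"op": "drive_tool", "data": {
  "series": [
    [[0,-0.1,0],[0,0,0],0.8],
    [[0,-0.3,0],[0,0,0],0.8],
    [[0,-0.6,0],[0,0,0],0.8],
    [[0,-0.9,0],[0,0,0],0.8],
    [[0,-1,0],[0,0,0],0.8],
    [[0,-1,0],[0,0,0],0.8],
    [[0,-1,0],[0,0,0],0.8],
    [[0,-1,0],[0,0,0],0.8]
  ]
}}

```text
t: 15.23
tool_pos: [0.4125, -0.1125, 0.1635]
ee_rot: [[0.038, -0.003, 0.999], [-0.999, 0.001, 0.038], [-0.001, -1.0, -0.003]]
contact_force: [-0.6, 0.3, -3.1]
opening: 0.0432
```

Run:
```python
from h import *
for i in range(4):
  s=st(); w=optics.snapshot('wrist')
cv2.imwrite('pics/p_w.png',w)
to((.457,.2,.16))
```

```text
15.23 p [ 0.4125 -0.1125  0.1635] ang -87.82 F [-0.5889  0.3346 -3.0837] op 0.0432
15.28 p [ 0.4122 -0.1124  0.1631] ang -87.83 F [-0.7835 -0.1428 -3.3517] op 0.0429
15.33 p [ 0.4122 -0.1124  0.1631] ang -87.82 F [ 0.7273 -0.0894 -2.9753] op 0.0429
15.38 p [ 0.4124 -0.1125  0.1633] ang -87.82 F [-0.5592  0.0424 -3.0953] op 0.043
15.43 p [ 0.4126 -0.1126  0.1636] ang -87.82 F [ 0.1866  0.4106 -3.0823] op 0.043
units [-2.589   0.0323  0.4684]
```

View pics/p_w.png

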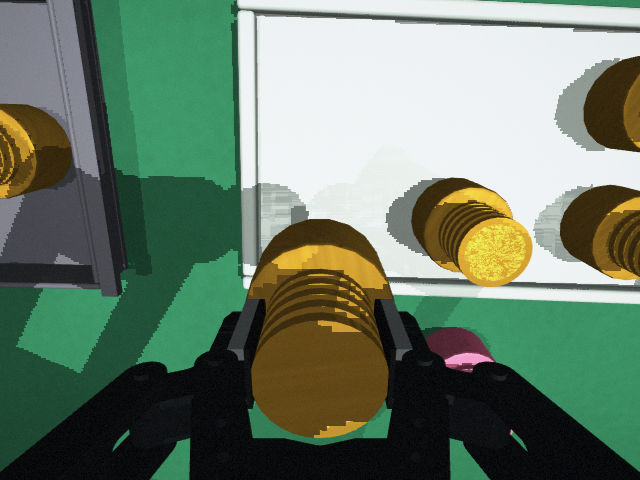

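C is coreless too (-3.1 N), so it goes to the tote.

Request:
{"op": "drive_tool", "data": {
  "series": [
    [[-0.2,0,0.05],[0,0,0],0.8],
    [[-0.5,0,0.1],[0,0,0],0.8],
    [[-0.8,0,0.16],[0,0,0],0.8],
    [[-0.9,0,0.16],[0,0,0],0.8]
  ]
}}

```text
t: 15.77
tool_pos: [0.4286, -0.0008, 0.1644]
ee_rot: [[0.039, -0.001, 0.999], [-0.999, 0.003, 0.039], [-0.003, -1.0, -0.001]]
contact_force: [-0.1, 0.8, -2.0]
opening: 0.043
```

Request:
{"op": "drive_tool", "data": {
  "series": [
    [[-0.3,0,0.05],[0,0,0],0.8],
    [[-0.6,0,0.1],[0,0,0],0.8],
    [[-0.9,0,0.16],[0,0,0],0.8]
  ]
}}

```text
t: 16.02
tool_pos: [0.4432, 0.1056, 0.1644]
ee_rot: [[0.037, -0.001, 0.999], [-0.999, -0.0, 0.037], [0.0, -1.0, -0.001]]
contact_force: [0.7, -0.6, -2.9]
opening: 0.0429
```

Request:
{"op": "drive_tool", "data": {
  "series": [
    [[-0.3,0,0.05],[0,0,0],0.8],
    [[-0.6,0,0.1],[0,0,0],0.8],
    [[-0.83,0,0.15],[0,0,0],0.8],
    [[-0.83,0,0.15],[0,0,0],0.8],
    [[-0.83,0,0.15],[0,0,0],0.8]
  ]
}}

```text
t: 16.43
tool_pos: [0.4573, 0.2057, 0.1641]
ee_rot: [[0.041, -0.002, 0.999], [-0.999, -0.001, 0.041], [0.001, -1.0, -0.002]]
contact_force: [0.6, -1.2, -3.1]
opening: 0.0429
```

Request:
{"op": "drive_tool", "data": {
  "series": [
    [[0,0.2,0],[0,0,0],0.8],
    [[0,0.45,0],[0,0,0],0.8],
    [[0,0.7,0],[0,0,0],0.8],
    [[0,0.8,0],[0,0,0],0.8],
    [[0,0.8,0],[0,0,0],0.8]
  ]
}}

```text
t: 16.85
tool_pos: [0.4546, 0.2026, 0.0653]
ee_rot: [[0.037, -0.008, 0.999], [-0.999, -0.002, 0.037], [0.002, -1.0, -0.008]]
contact_force: [-1.1, -0.1, -2.0]
opening: 0.0432
```

Run:
```python
from h import *
to((.457,.205,.04)); w=optics.snapshot('wrist'); cv2.imwrite('pics/q_w.png',w)
```

```text
16.85 p [0.4546 0.2026 0.0653] ang -87.88 F [-1.1424 -0.1334 -1.995 ] op 0.0432
units [-0.02    0.2108  0.0227]
```

View pics/q_w.png

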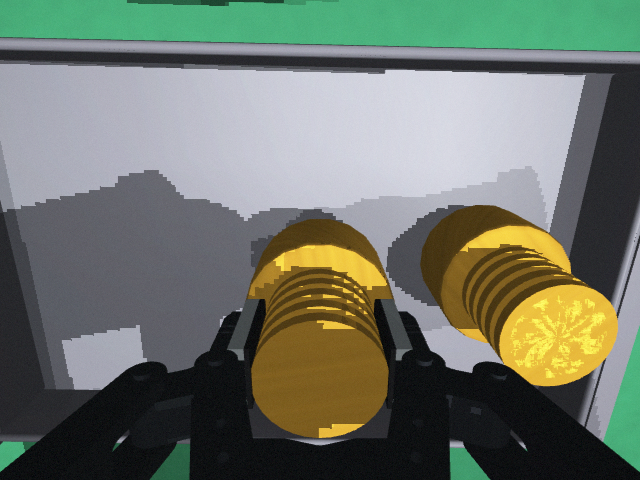

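Request:
{"op": "drive_tool", "data": {
  "series": [
    [[0,0.1,0],[0,0,0],0.8],
    [[0,0.18,0],[0,0,0],0.8],
    [[0,0.22,0],[0,0,0],0.8],
    [[0,0.235,0],[0,0,0],0.8],
    [[0,0.235,0],[0,0,0],0.8],
    [[0,0.235,0],[0,0,0],0.8]
  ]
}}

```text
t: 17.4
tool_pos: [0.4583, 0.2045, 0.0414]
ee_rot: [[0.038, 0.0, 0.999], [-0.999, 0.0, 0.038], [-0.0, -1.0, 0.0]]
contact_force: [-0.1, -0.1, -3.6]
opening: 0.0427
```

Request:
{"op": "drive_tool", "data": {
  "series": [
    [[0,0.01,0],[0,0,0],0.8],
    [[0,0.02,0],[0,0,0],0.8],
    [[0,0.025,0],[0,0,0],0.8],
    [[0,0.025,0],[0,0,0],0.8]
  ]
}}

```text
t: 17.73
tool_pos: [0.4588, 0.2047, 0.0401]
ee_rot: [[0.038, 0.001, 0.999], [-0.999, 0.0, 0.038], [-0.0, -1.0, 0.001]]
contact_force: [-5.8, -1.9, 11.7]
opening: 0.043
```

Request:
{"op": "drive_tool", "data": {
  "series": [
    [[0,-0.02,0],[0,0,0],0.4],
    [[0,-0.02,0],[0,0,0],0.2],
    [[0,-0.02,0],[0,0,0],0.2],
    [[0,-0.3,0],[0,0,0],0.2],
    [[0,-0.6,0],[0,0,0],0.2],
    [[0,-0.95,0],[0,0,0],0.2],
    [[0.2,-1,0],[0,0,0],0.2],
    [[0.5,-1,-0.1],[0,0,0],0.2],
    [[0.8,-1,-0.2],[0,0,0],0.2],
    [[1,-1,-0.2],[0,0,0],0.2]
  ]
}}

```text
t: 18.57
tool_pos: [0.4372, 0.0817, 0.1582]
ee_rot: [[0.039, -0.0, 0.999], [-0.999, -0.001, 0.039], [0.001, -1.0, -0.0]]
contact_force: [0.3, -0.7, -0.1]
opening: 0.0685
```

Request:
{"op": "drive_tool", "data": {
  "series": [
    [[0.3,0,-0.1],[0,0,0],0.2],
    [[0.6,0,-0.2],[0,0,0],0.2],
    [[0.9,0,-0.3],[0,0,0],0.2]
  ]
}}

```text
t: 18.82
tool_pos: [0.4063, -0.027, 0.1582]
ee_rot: [[0.039, 0.001, 0.999], [-0.999, -0.0, 0.039], [0.0, -1.0, 0.001]]
contact_force: [1.0, 0.2, -0.2]
opening: 0.0686
```

Request:
{"op": "drive_tool", "data": {
  "series": [
    [[0.3,0,0],[0,0,0],0.2],
    [[0.6,0,0],[0,0,0],0.2],
    [[0.9,0,0],[0,0,0],0.2]
  ]
}}

```text
t: 19.07
tool_pos: [0.4107, -0.1355, 0.1585]
ee_rot: [[0.038, 0.001, 0.999], [-0.999, -0.001, 0.038], [0.001, -1.0, 0.001]]
contact_force: [-0.5, 0.4, -0.1]
opening: 0.0687
```

Request:
{"op": "drive_tool", "data": {
  "series": [
    [[0.3,0,0],[0,0,0],0.2],
    [[0.6,0,0],[0,0,0],0.2],
    [[0.7,0,0],[0,0,0],0.2],
    [[0.7,0,0],[0,0,0],0.2],
    [[0.7,0,0],[0,0,0],0.2]
  ]
}}

```text
t: 19.48
tool_pos: [0.4138, -0.2175, 0.1578]
ee_rot: [[0.036, -0.001, 0.999], [-0.999, 0.001, 0.036], [-0.001, -1.0, -0.001]]
contact_force: [0.7, 0.3, 0.1]
opening: 0.0682
```

Run:
```python
from h import *
to((.415,-.215,.045)); w=optics.snapshot('wrist'); cv2.imwrite('pics/r_w.png',w)
s=optics.snapshot('scene');crop(s,170,130,430,350,3,'r_s.png')
for p in [(.415,-.215,.097),(.416,-.336,.097),(.506,-.332,.097)]: print(proj('wrist',p))
```

```text
19.48 p [ 0.4138 -0.2175  0.1578] ang -87.92 F [0.7445 0.288  0.0763] op 0.0682
units [-0.0197  0.9397  0.0109]
[319.7431 254.3203]
[527.92   260.4544]
[555.9081  95.5017]
```

View pics/r_w.png

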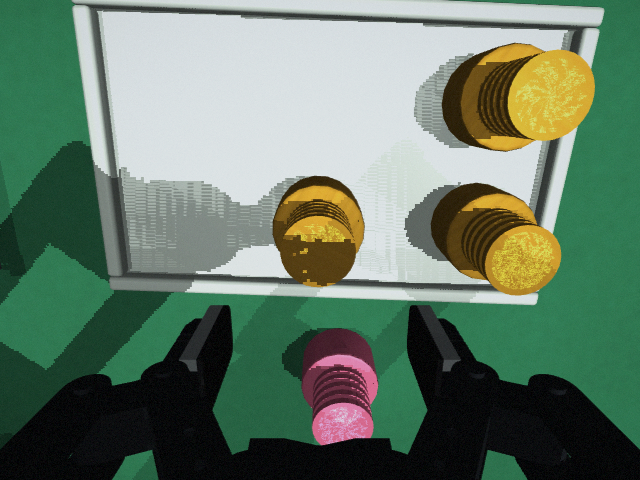

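View pics/r_s.png

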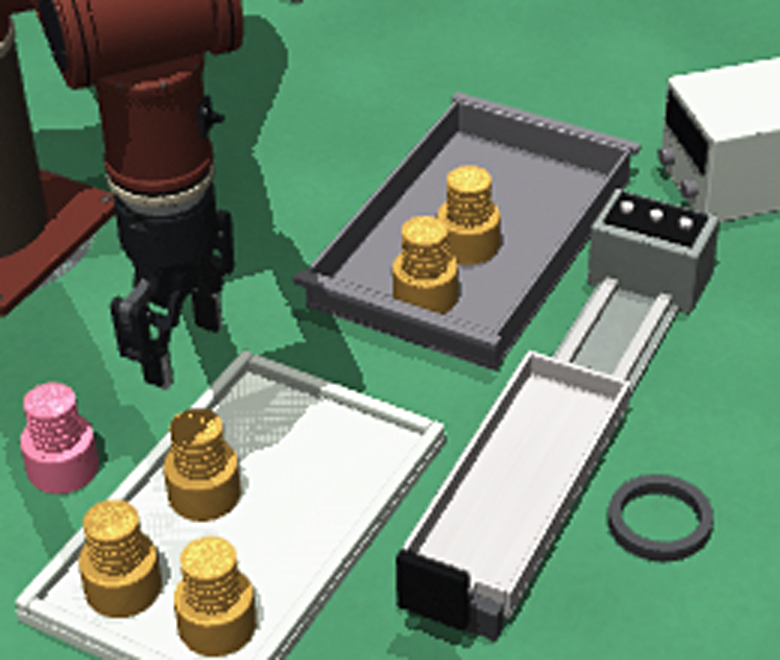

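A and C stand in the tote; D's top is at (319,250), near the prediction. I'll grasp D.

Request:
{"op": "drive_tool", "data": {
  "series": [
    [[-0.015,0.2,0.02],[0,0,0],0.2],
    [[-0.015,0.45,0.02],[0,0,0],0.2],
    [[-0.015,0.7,0.02],[0,0,0],0.2],
    [[-0.015,0.85,0.02],[0,0,0],0.2],
    [[-0.015,0.93,0.02],[0,0,0],0.2],
    [[-0.015,0.93,0.02],[0,0,0],0.2],
    [[-0.015,0.93,0.02],[0,0,0],0.2],
    [[-0.015,0.93,0.02],[0,0,0],0.4],
    [[-0.015,0.93,0.02],[0,0,0],0.8],
    [[-0.015,0.93,0.02],[0,0,0],0.8],
    [[-0.015,0.93,0.02],[0,0,0],0.8],
    [[-0.015,0.93,0.02],[0,0,0],0.8]
  ]
}}

```text
t: 20.58
tool_pos: [0.4179, -0.2165, 0.0485]
ee_rot: [[0.038, 0.003, 0.999], [-0.999, -0.002, 0.038], [0.002, -1.0, 0.003]]
contact_force: [-0.2, 1.9, 7.3]
opening: 0.043
```

Request:
{"op": "drive_tool", "data": {
  "series": [
    [[0,-0.1,0],[0,0,0],0.8],
    [[0,-0.3,0],[0,0,0],0.8],
    [[0,-0.6,0],[0,0,0],0.8],
    [[0,-0.9,0],[0,0,0],0.8],
    [[0,-1,0],[0,0,0],0.8],
    [[0,-1,0],[0,0,0],0.8],
    [[0,-1,0],[0,0,0],0.8],
    [[0,-1,0],[0,0,0],0.8]
  ]
}}

```text
t: 21.25
tool_pos: [0.4148, -0.2145, 0.1636]
ee_rot: [[0.038, -0.004, 0.999], [-0.999, 0.003, 0.038], [-0.003, -1.0, -0.004]]
contact_force: [-0.8, 0.2, -6.3]
opening: 0.0426
```

Run:
```python
from h import *
for i in range(4):
  s=st(); w=optics.snapshot('wrist')
cv2.imwrite('pics/s_w.png',w)
to((.457,.295,.16)); to((.657,0.,.18))
```

```text
21.25 p [ 0.4148 -0.2145  0.1636] ang -87.82 F [-0.7985  0.1584 -6.2809] op 0.0426
21.3 p [ 0.4147 -0.2144  0.1634] ang -87.82 F [ 0.0751  0.0149 -6.8098] op 0.0429
21.35 p [ 0.4148 -0.2145  0.1635] ang -87.82 F [-0.2388  0.0596 -6.9476] op 0.0431
21.4 p [ 0.4151 -0.2146  0.1639] ang -87.82 F [-1.2808 -0.905  -7.0226] op 0.0432
21.45 p [ 0.4153 -0.2149  0.1643] ang -87.82 F [ 0.2832 -0.2977 -6.0633] op 0.0427
units [-4.2325  0.0448  0.5089]
21.45 p [ 0.4153 -0.2149  0.1643] ang -87.82 F [ 0.2832 -0.2977 -6.0633] op 0.0427
units [-1.7129 -0.133   2.0803]
```

View pics/s_w.png

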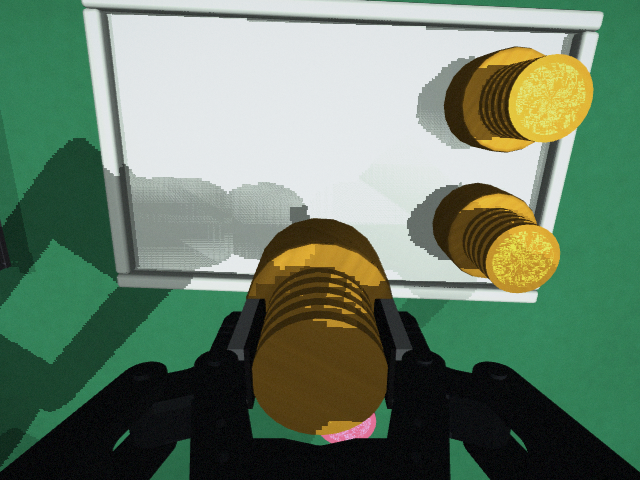

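D is complete (-6.6 N), so it goes to the shuttle's far slot. I'll check the shuttle walls from close by first.

Request:
{"op": "drive_tool", "data": {
  "series": [
    [[-0.2,0,0.25],[0,0,0],0.8],
    [[-0.45,0,0.5],[0,0,0],0.8],
    [[-0.65,0,0.75],[0,0,0],0.8],
    [[-0.7,0,0.8],[0,0,0],0.8]
  ]
}}

```text
t: 21.78
tool_pos: [0.5124, -0.1243, 0.1658]
ee_rot: [[0.04, 0.002, 0.999], [-0.999, 0.003, 0.04], [-0.003, -1.0, 0.002]]
contact_force: [-0.6, 0.0, -6.4]
opening: 0.0429
```

Request:
{"op": "drive_tool", "data": {
  "series": [
    [[-0.2,0,0.25],[0,0,0],0.8],
    [[-0.45,0,0.5],[0,0,0],0.8],
    [[-0.65,0,0.75],[0,0,0],0.8],
    [[-0.7,0,0.8],[0,0,0],0.8],
    [[-0.7,0,0.8],[0,0,0],0.8],
    [[-0.7,0,0.8],[0,0,0],0.8]
  ]
}}

```text
t: 22.28
tool_pos: [0.6012, -0.04, 0.1648]
ee_rot: [[0.04, -0.003, 0.999], [-0.999, 0.0, 0.04], [-0.0, -1.0, -0.003]]
contact_force: [-1.2, -1.1, -7.0]
opening: 0.0432
```

Run:
```python
from h import *
to((.652,0,.16)); w=optics.snapshot('wrist'); cv2.imwrite('pics/t_w.png',w)
```

```text
22.28 p [ 0.6012 -0.04    0.1648] ang -87.72 F [-1.155  -1.1027 -6.999 ] op 0.0432
units [-0.3161  0.0389  0.4362]
```

View pics/t_w.png

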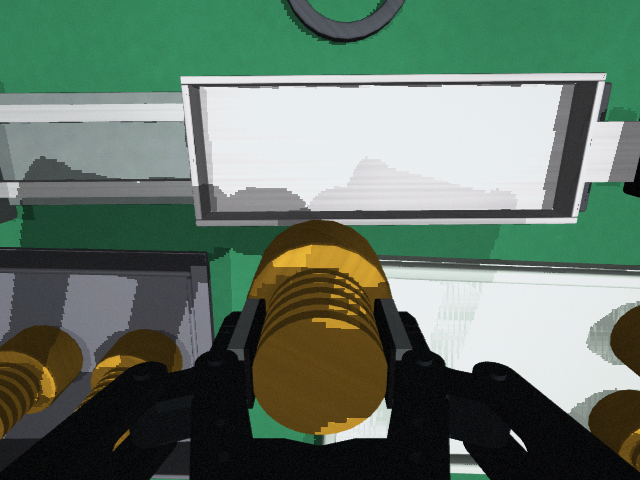

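Run:
```python
from h import *
q=[ray('wrist',uv,.048) for uv in [(182,78),(606,75),(577,221),(195,224)]]
for a in q: print(a)
print('c',np.mean(q,0), 'ydir',q[0]-q[1],q[3]-q[2])
t=optics.snapshot('top'); crop(t,260,170,420,240,5,'t_t.png')
```

```text
[0.69688724 0.05196964 0.048     ]
[ 0.70905871 -0.21687562  0.048     ]
[ 0.61319347 -0.22178626  0.048     ]
[0.60039227 0.04947166 0.048     ]
c [ 0.65488292 -0.08430515  0.048     ] ydir [-0.01217147  0.26884526  0.        ] [-0.01280119  0.27125793  0.        ]
```

View pics/t_t.png

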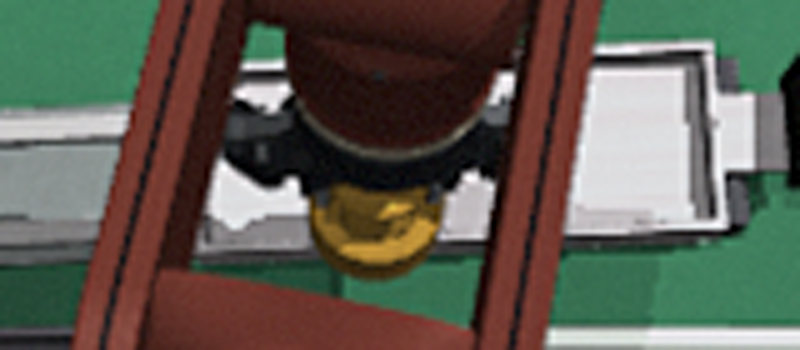

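Shuttle centre is at (0.655, -0.0845), which agrees with where the handle was gripped. I'll move over the far slot at (0.651, -0.001) and lower.

Request:
{"op": "drive_tool", "data": {
  "series": [
    [[-0.15,0,0.2],[0,0,0],0.8],
    [[-0.31,0,0.42],[0,0,0],0.8],
    [[-0.31,0,0.42],[0,0,0],0.8],
    [[-0.31,0.2,0.42],[0,0,0],0.8],
    [[-0.31,0.4,0.42],[0,0,0],0.8],
    [[-0.31,0.55,0.42],[0,0,0],0.8],
    [[-0.31,0.55,0.42],[0,0,0],0.8],
    [[-0.31,0.55,0.42],[0,0,0],0.8]
  ]
}}

```text
t: 23.05
tool_pos: [0.649, -0.0024, 0.0991]
ee_rot: [[0.037, -0.004, 0.999], [-0.999, 0.0, 0.037], [-0.0, -1.0, -0.004]]
contact_force: [0.2, -0.0, -6.0]
opening: 0.0426
```

Run:
```python
from h import *
to((.651,-.001,.0585)); w=optics.snapshot('wrist'); cv2.imwrite('pics/u_w.png',w)
```

```text
23.05 p [ 0.649  -0.0024  0.0991] ang -87.9 F [ 0.2474 -0.0347 -6.0105] op 0.0426
units [-0.0105  0.3381  0.0181]
```

View pics/u_w.png

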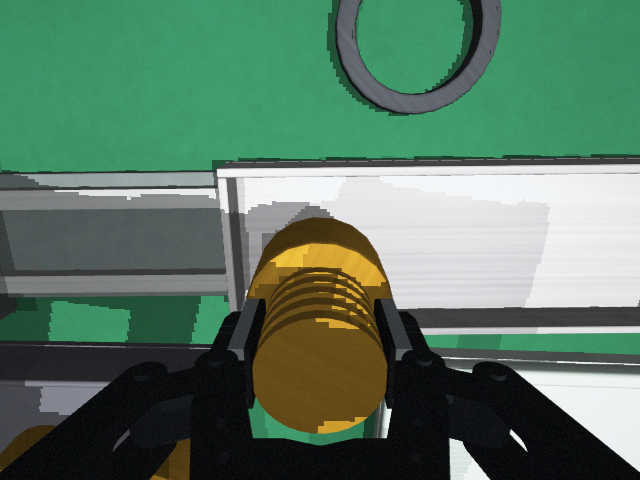

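Request:
{"op": "drive_tool", "data": {
  "series": [
    [[0,0.12,0],[0,0,0],0.8],
    [[0,0.22,0],[0,0,0],0.8],
    [[0,0.28,0],[0,0,0],0.8],
    [[0,0.3,0],[0,0,0],0.8],
    [[0,0.31,0],[0,0,0],0.8],
    [[0,0.31,0],[0,0,0],0.8]
  ]
}}

```text
t: 23.6
tool_pos: [0.6507, -0.0013, 0.0629]
ee_rot: [[0.038, -0.001, 0.999], [-0.999, 0.0, 0.038], [-0.0, -1.0, -0.001]]
contact_force: [0.4, -0.3, -6.1]
opening: 0.0428
```

Request:
{"op": "drive_tool", "data": {
  "series": [
    [[0,0.01,0],[0,0,0],0.8],
    [[0,0.02,0],[0,0,0],0.8],
    [[0,0.02,0],[0,0,0],0.8]
  ]
}}

```text
t: 23.85
tool_pos: [0.6511, -0.0014, 0.0611]
ee_rot: [[0.038, 0.001, 0.999], [-0.999, -0.0, 0.038], [0.0, -1.0, 0.001]]
contact_force: [-0.2, 0.1, -7.3]
opening: 0.0426
```

Request:
{"op": "drive_tool", "data": {
  "series": [
    [[0,0.01,0],[0,0,0],0.8],
    [[0,0.02,0],[0,0,0],0.8],
    [[0,0.025,0],[0,0,0],0.8],
    [[0,0.025,0],[0,0,0],0.8]
  ]
}}

```text
t: 24.18
tool_pos: [0.6516, -0.0013, 0.06]
ee_rot: [[0.038, 0.001, 0.999], [-0.999, -0.0, 0.038], [0.0, -1.0, 0.001]]
contact_force: [-4.1, 1.4, 5.0]
opening: 0.0427
```

Request:
{"op": "drive_tool", "data": {
  "series": [
    [[0,-0.02,0],[0,0,0],0.4],
    [[0,-0.02,0],[0,0,0],0.25],
    [[0,-0.02,0],[0,0,0],0.25],
    [[0,-0.3,0],[0,0,0],0.25],
    [[0,-0.6,0],[0,0,0],0.2],
    [[0,-0.85,0],[0,0,0],0.2],
    [[0.2,-0.85,-0.1],[0,0,0],0.2],
    [[0.5,-0.85,-0.25],[0,0,0],0.2],
    [[0.8,-0.85,-0.4],[0,0,0],0.2],
    [[0.9,-0.85,-0.44],[0,0,0],0.2]
  ]
}}

```text
t: 25.02
tool_pos: [0.6007, -0.1154, 0.1605]
ee_rot: [[0.036, 0.0, 0.999], [-0.999, -0.002, 0.036], [0.002, -1.0, 0.0]]
contact_force: [-0.0, -0.5, -0.0]
opening: 0.0679
```

Request:
{"op": "drive_tool", "data": {
  "series": [
    [[0.3,0,-0.15],[0,0,0],0.2],
    [[0.6,0,-0.3],[0,0,0],0.2],
    [[0.92,0,-0.44],[0,0,0],0.2]
  ]
}}

```text
t: 25.27
tool_pos: [0.5533, -0.2243, 0.1603]
ee_rot: [[0.039, 0.001, 0.999], [-0.999, -0.0, 0.039], [0.0, -1.0, 0.001]]
contact_force: [0.6, -0.7, 0.6]
opening: 0.0684
```

Request:
{"op": "drive_tool", "data": {
  "series": [
    [[0.3,0,-0.15],[0,0,0],0.2],
    [[0.6,0,-0.3],[0,0,0],0.2],
    [[0.92,0,-0.43],[0,0,0],0.2],
    [[0.92,0,-0.43],[0,0,0],0.2],
    [[0.92,0,-0.43],[0,0,0],0.2]
  ]
}}

```text
t: 25.68
tool_pos: [0.5056, -0.3381, 0.1601]
ee_rot: [[0.034, 0.001, 0.999], [-0.999, -0.0, 0.034], [0.0, -1.0, 0.001]]
contact_force: [0.6, 0.3, -0.1]
opening: 0.0683
```

Run:
```python
from h import *
to((.506,-.332,.045)); w=optics.snapshot('wrist'); cv2.imwrite('pics/v_w.png',w)
s=optics.snapshot('scene');crop(s,170,130,430,350,3,'v_s.png')
for p in [(.416,-.336,.097),(.506,-.332,.097)]: print(proj('wrist',p))
```

```text
25.68 p [ 0.5056 -0.3381  0.1601] ang -88.07 F [ 0.5568  0.2594 -0.0505] op 0.0683
units [-0.0508  0.9592  0.0042]
[317.3507 384.6361]
[316.0674 255.7247]
```

View pics/v_w.png

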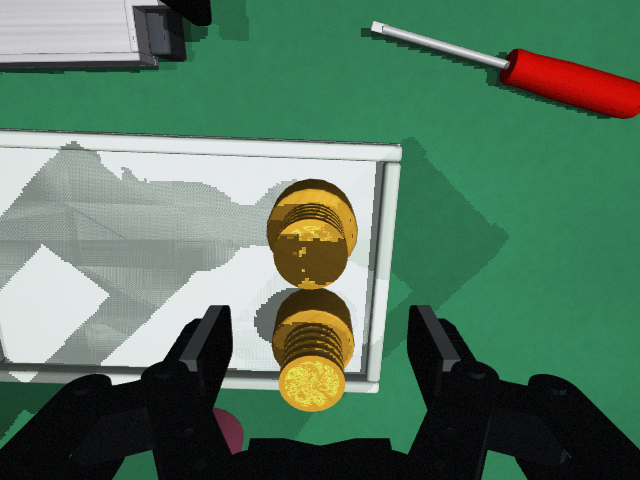

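View pics/v_s.png

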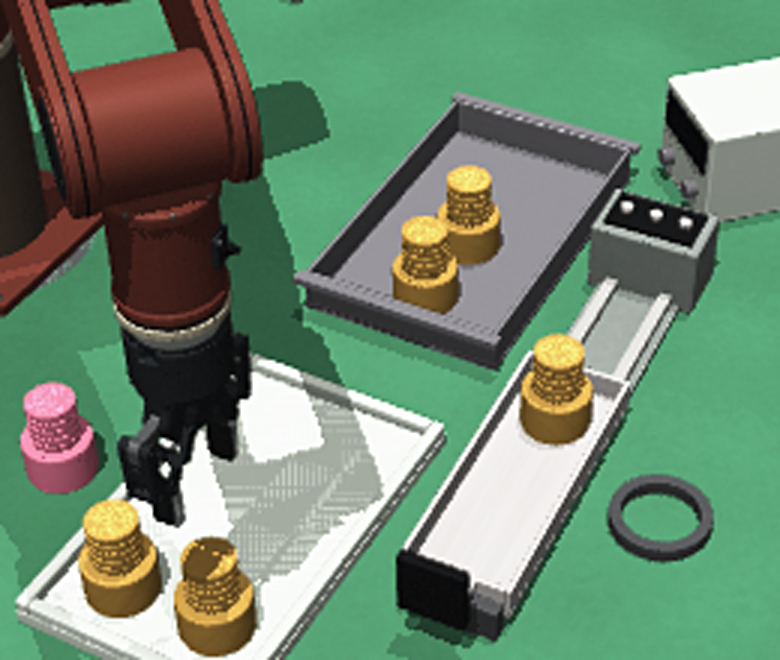

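D stands in the shuttle; B's top is at (311,255). I'll grasp B.

Request:
{"op": "drive_tool", "data": {
  "series": [
    [[-0.05,0.2,0],[0,0,0],0.2],
    [[-0.05,0.45,0],[0,0,0],0.2],
    [[-0.05,0.7,0],[0,0,0],0.2],
    [[-0.05,0.85,0],[0,0,0],0.2],
    [[-0.05,0.95,0],[0,0,0],0.2],
    [[-0.05,0.95,0],[0,0,0],0.2],
    [[-0.05,0.95,0],[0,0,0],0.2],
    [[-0.05,0.95,0],[0,0,0],0.4],
    [[-0.05,0.95,0],[0,0,0],0.8],
    [[-0.05,0.95,0],[0,0,0],0.8],
    [[-0.05,0.95,0],[0,0,0],0.8],
    [[-0.05,0.95,0],[0,0,0],0.8]
  ]
}}

```text
t: 26.78
tool_pos: [0.5077, -0.3311, 0.0484]
ee_rot: [[0.038, 0.004, 0.999], [-0.999, -0.003, 0.038], [0.003, -1.0, 0.003]]
contact_force: [0.4, 0.4, 6.7]
opening: 0.043
```

Request:
{"op": "drive_tool", "data": {
  "series": [
    [[0,-0.1,0],[0,0,0],0.8],
    [[0,-0.3,0],[0,0,0],0.8],
    [[0,-0.6,0],[0,0,0],0.8],
    [[0,-0.9,0],[0,0,0],0.8],
    [[0,-1,0],[0,0,0],0.8],
    [[0,-1,0],[0,0,0],0.8],
    [[0,-1,0],[0,0,0],0.8],
    [[0,-1,0],[0,0,0],0.8]
  ]
}}

```text
t: 27.45
tool_pos: [0.5045, -0.3283, 0.1626]
ee_rot: [[0.038, -0.004, 0.999], [-0.999, 0.004, 0.038], [-0.004, -1.0, -0.004]]
contact_force: [0.3, 0.8, -7.2]
opening: 0.043
```

Run:
```python
from h import *
for i in range(4):
  s=st(); w=optics.snapshot('wrist')
cv2.imwrite('pics/w_w.png',w)
to((.457,.295,.16)); to((.655,-0.0855,.165))
```

```text
27.45 p [ 0.5045 -0.3283  0.1626] ang -87.82 F [ 0.3356  0.8403 -7.181 ] op 0.043
27.5 p [ 0.5043 -0.3282  0.1622] ang -87.82 F [ 0.1796  0.2287 -7.8977] op 0.0431
27.55 p [ 0.5044 -0.3283  0.1623] ang -87.82 F [-0.7651 -0.4909 -6.1707] op 0.0425
27.6 p [ 0.5047 -0.3285  0.1627] ang -87.82 F [-0.3491  0.4043 -7.2272] op 0.0431
27.65 p [ 0.505  -0.3288  0.1633] ang -87.82 F [-0.2997  0.1213 -6.6082] op 0.0427
units [-5.2095  0.0431 -0.2022]
27.65 p [ 0.505  -0.3288  0.1633] ang -87.82 F [-0.2997  0.1213 -6.6082] op 0.0427
units [-1.9784 -0.0128  1.3259]
```

View pics/w_w.png

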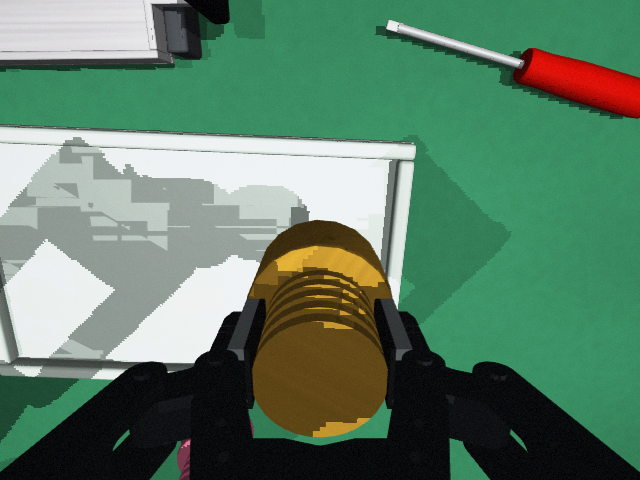

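B is complete (-7 N), so it goes to the middle slot.

Request:
{"op": "drive_tool", "data": {
  "series": [
    [[-0.25,0,0.1],[0,0,0],0.8],
    [[-0.5,0,0.3],[0,0,0],0.8],
    [[-0.8,0,0.5],[0,0,0],0.8],
    [[-1,0,0.65],[0,0,0],0.8]
  ]
}}

```text
t: 27.98
tool_pos: [0.58, -0.2042, 0.1648]
ee_rot: [[0.038, -0.001, 0.999], [-0.999, 0.002, 0.038], [-0.002, -1.0, -0.001]]
contact_force: [-0.3, -0.7, -6.7]
opening: 0.0428
```

Request:
{"op": "drive_tool", "data": {
  "series": [
    [[-0.3,0,0.2],[0,0,0],0.8],
    [[-0.6,0,0.4],[0,0,0],0.8],
    [[-0.9,0,0.6],[0,0,0],0.8],
    [[-0.98,0,0.68],[0,0,0],0.8],
    [[-0.98,0.1,0.68],[0,0,0],0.8],
    [[-0.98,0.3,0.68],[0,0,0],0.8],
    [[-0.98,0.5,0.68],[0,0,0],0.8],
    [[-0.98,0.55,0.68],[0,0,0],0.8],
    [[-0.98,0.55,0.68],[0,0,0],0.8]
  ]
}}

```text
t: 28.73
tool_pos: [0.6532, -0.0859, 0.0953]
ee_rot: [[0.038, -0.008, 0.999], [-0.999, 0.002, 0.038], [-0.002, -1.0, -0.008]]
contact_force: [-0.7, -0.3, -6.6]
opening: 0.0428
```

Run:
```python
from h import *
to((.655,-.0855,.0605)); w=optics.snapshot('wrist'); cv2.imwrite('pics/x_w.png',w)
```

```text
28.73 p [ 0.6532 -0.0859  0.0953] ang -87.84 F [-0.6891 -0.323  -6.5709] op 0.0428
units [-0.0023  0.2898  0.0173]
```

View pics/x_w.png

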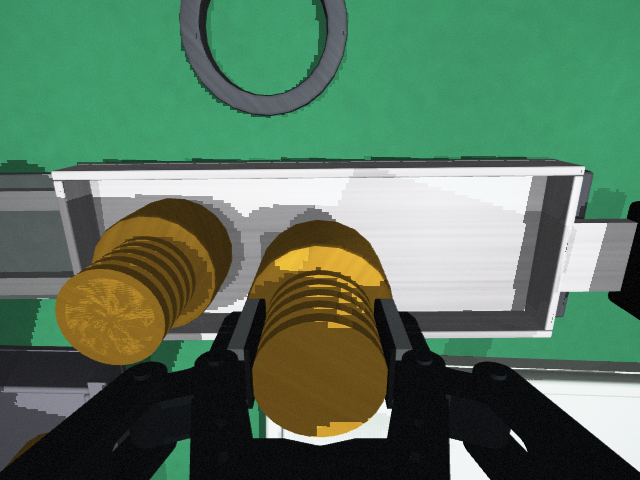

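Request:
{"op": "drive_tool", "data": {
  "series": [
    [[0,0.12,0],[0,0,0],0.8],
    [[0,0.22,0],[0,0,0],0.8],
    [[0,0.27,0],[0,0,0],0.8],
    [[0,0.29,0],[0,0,0],0.8],
    [[0,0.29,0],[0,0,0],0.8],
    [[0,0.29,0],[0,0,0],0.8]
  ]
}}

```text
t: 29.28
tool_pos: [0.6567, -0.0863, 0.0652]
ee_rot: [[0.038, 0.0, 0.999], [-0.999, -0.0, 0.038], [0.0, -1.0, 0.0]]
contact_force: [1.2, -0.7, -5.7]
opening: 0.0431
```

Request:
{"op": "drive_tool", "data": {
  "series": [
    [[0,0.01,0],[0,0,0],0.8],
    [[0,0.02,0],[0,0,0],0.8],
    [[0,0.02,0],[0,0,0],0.8]
  ]
}}

```text
t: 29.53
tool_pos: [0.6568, -0.0862, 0.063]
ee_rot: [[0.038, 0.001, 0.999], [-0.999, -0.0, 0.038], [0.0, -1.0, 0.001]]
contact_force: [-0.0, 0.5, -6.4]
opening: 0.0427
```

Request:
{"op": "drive_tool", "data": {
  "series": [
    [[0,0.01,0],[0,0,0],0.8],
    [[0,0.02,0],[0,0,0],0.8],
    [[0,0.025,0],[0,0,0],0.8],
    [[0,0.025,0],[0,0,0],0.8]
  ]
}}

```text
t: 29.87
tool_pos: [0.6565, -0.0862, 0.0596]
ee_rot: [[0.038, -0.0, 0.999], [-0.999, 0.0, 0.038], [-0.0, -1.0, -0.0]]
contact_force: [0.1, 0.6, -6.3]
opening: 0.0427
```

Request:
{"op": "drive_tool", "data": {
  "series": [
    [[0,0.01,0],[0,0,0],0.8],
    [[0,0.015,0],[0,0,0],0.8],
    [[0,0.015,0],[0,0,0],0.8]
  ]
}}

```text
t: 30.12
tool_pos: [0.6568, -0.0863, 0.0595]
ee_rot: [[0.038, 0.0, 0.999], [-0.999, -0.0, 0.038], [0.0, -1.0, 0.0]]
contact_force: [-4.8, 0.9, 4.3]
opening: 0.0426
```

Request:
{"op": "drive_tool", "data": {
  "series": [
    [[0,-0.02,0],[0,0,0],0.4],
    [[0,-0.02,0],[0,0,0],0.25],
    [[0,-0.02,0],[0,0,0],0.25],
    [[0,-0.3,0],[0,0,0],0.25],
    [[0,-0.6,0],[0,0,0],0.2],
    [[0,-0.85,0],[0,0,0],0.2],
    [[0.2,-0.85,-0.2],[0,0,0],0.2],
    [[0.4,-0.85,-0.4],[0,0,0],0.2],
    [[0.6,-0.85,-0.6],[0,0,0],0.2],
    [[0.7,-0.85,-0.7],[0,0,0],0.2]
  ]
}}

```text
t: 30.95
tool_pos: [0.5742, -0.1757, 0.1606]
ee_rot: [[0.037, 0.0, 0.999], [-0.999, -0.002, 0.037], [0.002, -1.0, 0.0]]
contact_force: [1.5, 1.4, 0.1]
opening: 0.0682
```

Request:
{"op": "drive_tool", "data": {
  "series": [
    [[0.2,0,-0.2],[0,0,0],0.2],
    [[0.4,0,-0.4],[0,0,0],0.2],
    [[0.6,0,-0.6],[0,0,0],0.2],
    [[0.7,0,-0.7],[0,0,0],0.2]
  ]
}}

```text
t: 31.28
tool_pos: [0.4932, -0.2631, 0.1604]
ee_rot: [[0.037, 0.0, 0.999], [-0.999, -0.002, 0.037], [0.002, -1.0, 0.0]]
contact_force: [1.0, -0.0, -0.1]
opening: 0.068
```

Request:
{"op": "drive_tool", "data": {
  "series": [
    [[0.2,0,-0.2],[0,0,0],0.2],
    [[0.4,0,-0.4],[0,0,0],0.2],
    [[0.6,0,-0.6],[0,0,0],0.2],
    [[0.65,0,-0.68],[0,0,0],0.2],
    [[0.65,0,-0.68],[0,0,0],0.2],
    [[0.65,0,-0.68],[0,0,0],0.2]
  ]
}}

```text
t: 31.78
tool_pos: [0.4166, -0.3419, 0.1603]
ee_rot: [[0.036, 0.001, 0.999], [-0.999, -0.0, 0.036], [0.0, -1.0, 0.001]]
contact_force: [0.0, 0.7, 0.0]
opening: 0.0686
```

Run:
```python
from h import *
to((.416,-.335,.045)); w=optics.snapshot('wrist'); cv2.imwrite('pics/y_w.png',w)
s=optics.snapshot('scene');crop(s,170,130,430,350,3,'y_s.png')
print(proj('wrist',(.416,-.335,.097)))
```

```text
31.78 p [ 0.4166 -0.3419  0.1603] ang -87.93 F [0.0154 0.7024 0.0256] op 0.0686
units [-0.0579  0.9605 -0.004 ]
[311.5459 256.6242]
```

View pics/y_w.png

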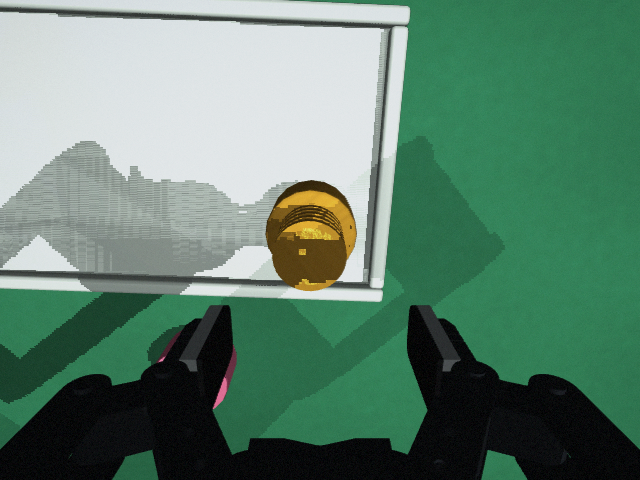

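View pics/y_s.png

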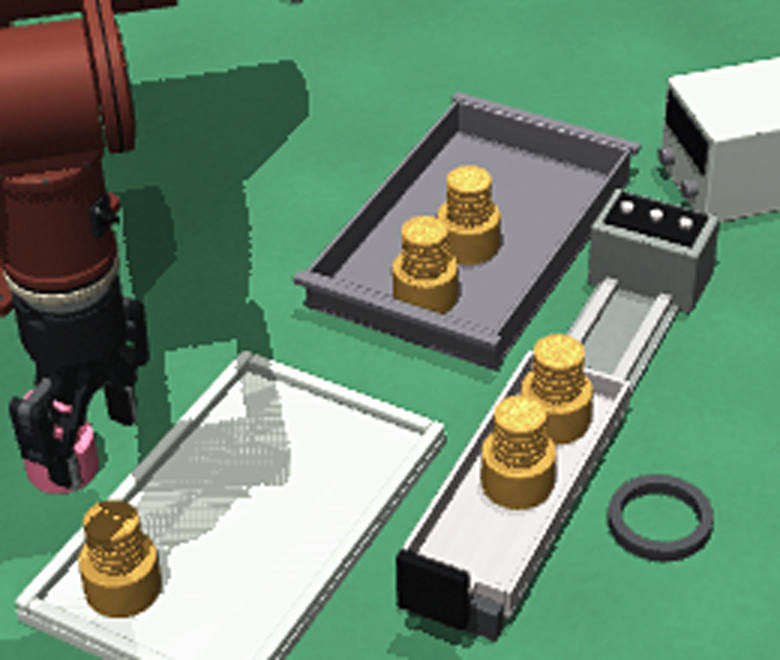

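B stands in the middle slot; E's top is at (311,255) as predicted. I'll grasp E.

Request:
{"op": "drive_tool", "data": {
  "series": [
    [[-0.05,0.2,0],[0,0,0],0.2],
    [[-0.05,0.45,0],[0,0,0],0.2],
    [[-0.05,0.7,0],[0,0,0],0.2],
    [[-0.05,0.85,0],[0,0,0],0.2],
    [[-0.05,0.95,0],[0,0,0],0.2],
    [[-0.05,0.95,0],[0,0,0],0.2],
    [[-0.05,0.95,0],[0,0,0],0.2],
    [[-0.05,0.95,0],[0,0,0],0.4],
    [[-0.05,0.95,0],[0,0,0],0.8],
    [[-0.05,0.95,0],[0,0,0],0.8],
    [[-0.05,0.95,0],[0,0,0],0.8],
    [[-0.05,0.95,0],[0,0,0],0.8]
  ]
}}

```text
t: 32.88
tool_pos: [0.4176, -0.3366, 0.0479]
ee_rot: [[0.038, 0.003, 0.999], [-0.999, -0.002, 0.038], [0.002, -1.0, 0.003]]
contact_force: [-0.3, 2.2, 6.0]
opening: 0.0428
```

Request:
{"op": "drive_tool", "data": {
  "series": [
    [[0,-0.1,0],[0,0,0],0.8],
    [[0,-0.3,0],[0,0,0],0.8],
    [[0,-0.6,0],[0,0,0],0.8],
    [[0,-0.9,0],[0,0,0],0.8],
    [[0,-1,0],[0,0,0],0.8],
    [[0,-1,0],[0,0,0],0.8],
    [[0,-1,0],[0,0,0],0.8],
    [[0,-1,0],[0,0,0],0.8]
  ]
}}

```text
t: 33.55
tool_pos: [0.4151, -0.3343, 0.1636]
ee_rot: [[0.038, -0.003, 0.999], [-0.999, 0.003, 0.038], [-0.003, -1.0, -0.003]]
contact_force: [-0.3, -0.3, -4.1]
opening: 0.043
```

Run:
```python
from h import *
for i in range(5):
  s=st(); w=optics.snapshot('wrist')
cv2.imwrite('pics/z_w.png',w)
to((.457,.295,.16)); to((.659,-0.168,.165))
```

```text
33.55 p [ 0.4151 -0.3343  0.1636] ang -87.82 F [-0.2857 -0.2512 -4.1075] op 0.043
33.6 p [ 0.4149 -0.3342  0.1631] ang -87.82 F [-0.6856 -0.0888 -2.9102] op 0.043
33.65 p [ 0.415  -0.3342  0.1631] ang -87.82 F [ 0.2721 -0.3565 -3.0117] op 0.0427
33.7 p [ 0.4151 -0.3343  0.1633] ang -87.82 F [-0.3763  0.4781 -3.2214] op 0.0423
33.75 p [ 0.4154 -0.3346  0.1637] ang -87.82 F [ 0.0054  0.2886 -2.7468] op 0.043
33.8 p [ 0.4156 -0.3348  0.1642] ang -87.82 F [-0.2971  0.0887 -2.7341] op 0.0428
units [-5.2316  0.0455  0.5443]
33.8 p [ 0.4156 -0.3348  0.1642] ang -87.82 F [-0.2971  0.0887 -2.7341] op 0.0428
units [-1.3122 -0.0082  2.0798]
```

View pics/z_w.png

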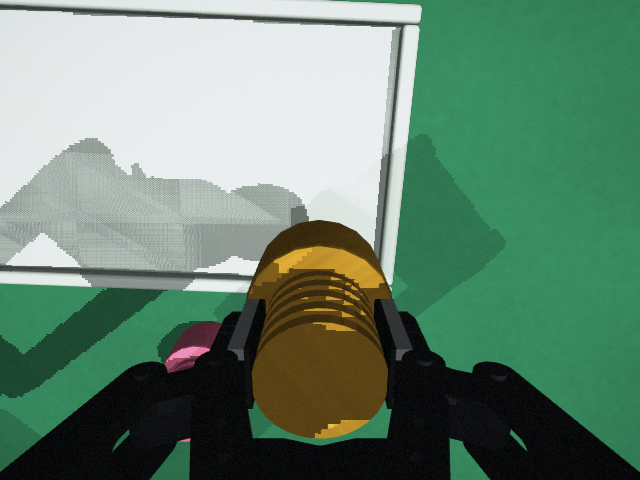

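E is coreless (-2.9 N), so it takes the third tote slot.

Request:
{"op": "drive_tool", "data": {
  "series": [
    [[-0.2,0,0.03],[0,0,0],0.8],
    [[-0.5,0,0.06],[0,0,0],0.8],
    [[-0.8,0,0.09],[0,0,0],0.8],
    [[-0.9,0,0.09],[0,0,0],0.8]
  ]
}}

```text
t: 34.13
tool_pos: [0.4224, -0.2231, 0.1646]
ee_rot: [[0.039, -0.002, 0.999], [-0.999, 0.004, 0.039], [-0.004, -1.0, -0.002]]
contact_force: [-0.5, -0.2, -2.4]
opening: 0.0431
```

Request:
{"op": "drive_tool", "data": {
  "series": [
    [[-0.3,0,0.03],[0,0,0],0.8],
    [[-0.6,0,0.06],[0,0,0],0.8],
    [[-0.9,0,0.09],[0,0,0],0.8]
  ]
}}

```text
t: 34.38
tool_pos: [0.4293, -0.1177, 0.1655]
ee_rot: [[0.037, -0.0, 0.999], [-0.999, 0.0, 0.037], [-0.0, -1.0, -0.0]]
contact_force: [-0.0, 1.0, -2.2]
opening: 0.0429
```

Request:
{"op": "drive_tool", "data": {
  "series": [
    [[-0.3,0,0.03],[0,0,0],0.8],
    [[-0.6,0,0.06],[0,0,0],0.8],
    [[-0.9,0,0.09],[0,0,0],0.8]
  ]
}}

```text
t: 34.63
tool_pos: [0.436, -0.0091, 0.1657]
ee_rot: [[0.038, -0.0, 0.999], [-0.999, -0.0, 0.038], [0.0, -1.0, -0.0]]
contact_force: [1.1, -0.7, -3.2]
opening: 0.043
```

Request:
{"op": "drive_tool", "data": {
  "series": [
    [[-0.3,0,0.03],[0,0,0],0.8],
    [[-0.6,0,0.06],[0,0,0],0.8],
    [[-0.9,0,0.09],[0,0,0],0.8]
  ]
}}

```text
t: 34.88
tool_pos: [0.4428, 0.0994, 0.1657]
ee_rot: [[0.038, 0.0, 0.999], [-0.999, -0.0, 0.038], [0.0, -1.0, 0.0]]
contact_force: [1.2, -1.1, -2.0]
opening: 0.0428
```

Request:
{"op": "drive_tool", "data": {
  "series": [
    [[-0.3,0,0.03],[0,0,0],0.8],
    [[-0.6,0,0.06],[0,0,0],0.8],
    [[-0.9,0,0.09],[0,0,0],0.8],
    [[-0.9,0,0.09],[0,0,0],0.8],
    [[-0.9,0,0.09],[0,0,0],0.8]
  ]
}}

```text
t: 35.3
tool_pos: [0.4492, 0.2077, 0.1653]
ee_rot: [[0.042, -0.001, 0.999], [-0.999, -0.001, 0.042], [0.0, -1.0, -0.001]]
contact_force: [0.9, -0.8, -3.0]
opening: 0.0428
```

Run:
```python
from h import *
to((.457,.295,.07)); w=optics.snapshot('wrist'); cv2.imwrite('pics/za_w.png',w)
```

```text
35.3 p [0.4492 0.2077 0.1653] ang -87.59 F [ 0.9268 -0.7836 -2.9932] op 0.0428
units [-0.7246  0.7936  0.0962]
```

View pics/za_w.png

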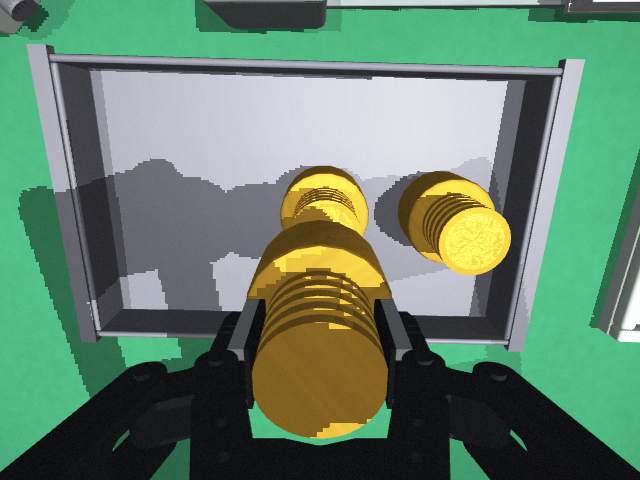

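Request:
{"op": "drive_tool", "data": {
  "series": [
    [[-0.3,0,0.04],[0,0,0],0.8],
    [[-0.6,0,0.08],[0,0,0],0.8],
    [[-0.75,0,0.08],[0,0,0],0.8],
    [[-0.75,0,0.08],[0,0,0],0.8],
    [[-0.75,0.15,0.08],[0,0,0],0.8],
    [[-0.75,0.4,0.08],[0,0,0],0.8],
    [[-0.75,0.65,0.08],[0,0,0],0.8],
    [[-0.75,0.8,0.08],[0,0,0],0.8],
    [[-0.75,0.8,0.08],[0,0,0],0.8],
    [[-0.75,0.8,0.08],[0,0,0],0.8]
  ]
}}

```text
t: 36.18
tool_pos: [0.4553, 0.2944, 0.0689]
ee_rot: [[0.036, -0.003, 0.999], [-0.999, -0.002, 0.036], [0.002, -1.0, -0.003]]
contact_force: [0.9, -0.2, -2.6]
opening: 0.043
```

Request:
{"op": "drive_tool", "data": {
  "series": [
    [[0,0.1,0],[0,0,0],0.8],
    [[0,0.18,0],[0,0,0],0.8],
    [[0,0.22,0],[0,0,0],0.8],
    [[0,0.23,0],[0,0,0],0.8],
    [[0,0.23,0],[0,0,0],0.8],
    [[0,0.23,0],[0,0,0],0.8]
  ]
}}

```text
t: 36.68
tool_pos: [0.4561, 0.2966, 0.0426]
ee_rot: [[0.038, 0.0, 0.999], [-0.999, 0.0, 0.038], [-0.0, -1.0, 0.0]]
contact_force: [0.7, 0.3, -2.3]
opening: 0.043
```

Request:
{"op": "drive_tool", "data": {
  "series": [
    [[0,0.01,0],[0,0,0],0.8],
    [[0,0.02,0],[0,0,0],0.8],
    [[0,0.02,0],[0,0,0],0.8]
  ]
}}

```text
t: 36.93
tool_pos: [0.4565, 0.2968, 0.041]
ee_rot: [[0.038, 0.001, 0.999], [-0.999, 0.001, 0.038], [-0.001, -1.0, 0.001]]
contact_force: [-0.7, -0.2, 3.6]
opening: 0.0429
```

Request:
{"op": "drive_tool", "data": {
  "series": [
    [[0,-0.01,0],[0,0,0],0.4],
    [[0,-0.01,0],[0,0,0],0.2],
    [[0,-0.01,0],[0,0,0],0.2],
    [[0,-0.3,0],[0,0,0],0.2],
    [[0,-0.6,0],[0,0,0],0.3],
    [[0,-0.95,0],[0,0,0],0.3],
    [[0.1,-1,0],[0,0,0],0.3],
    [[0.4,-1,0],[0,0,0],0.3],
    [[0.7,-1,0],[0,0,0],0.3],
    [[0.9,-1,0],[0,0,0],0.3]
  ]
}}

```text
t: 37.77
tool_pos: [0.4601, 0.1865, 0.1604]
ee_rot: [[0.039, 0.001, 0.999], [-0.999, -0.001, 0.039], [0.001, -1.0, 0.001]]
contact_force: [-0.1, 0.4, -0.5]
opening: 0.0597
```

Request:
{"op": "drive_tool", "data": {
  "series": [
    [[0.3,0,0],[0,0,0],0.3],
    [[0.6,0,0],[0,0,0],0.3],
    [[0.9,0,0],[0,0,0],0.3]
  ]
}}

```text
t: 38.02
tool_pos: [0.464, 0.0791, 0.1601]
ee_rot: [[0.039, 0.001, 0.999], [-0.999, -0.0, 0.039], [0.0, -1.0, 0.001]]
contact_force: [0.3, -0.2, 0.6]
opening: 0.0597
```

Request:
{"op": "drive_tool", "data": {
  "series": [
    [[0.3,0,0],[0,0,0],0.3],
    [[0.6,0,0],[0,0,0],0.3],
    [[0.9,0,0],[0,0,0],0.3]
  ]
}}

```text
t: 38.27
tool_pos: [0.4681, -0.0292, 0.1601]
ee_rot: [[0.038, 0.001, 0.999], [-0.999, -0.0, 0.038], [0.0, -1.0, 0.001]]
contact_force: [1.2, -0.2, 0.3]
opening: 0.0598
```

Request:
{"op": "drive_tool", "data": {
  "series": [
    [[0.3,0,0.2],[0,0,0],0.3],
    [[0.6,0,0.4],[0,0,0],0.3],
    [[0.9,0,0.6],[0,0,0],0.3]
  ]
}}

```text
t: 38.52
tool_pos: [0.5422, -0.1308, 0.1602]
ee_rot: [[0.037, 0.001, 0.999], [-0.999, -0.0, 0.037], [0.0, -1.0, 0.001]]
contact_force: [1.1, 0.7, 0.1]
opening: 0.0599
```

Request:
{"op": "drive_tool", "data": {
  "series": [
    [[0.3,0,0.2],[0,0,0],0.3],
    [[0.6,0,0.4],[0,0,0],0.3],
    [[0.9,0,0.6],[0,0,0],0.3],
    [[0.95,0,0.7],[0,0,0],0.3],
    [[0.95,0,0.7],[0,0,0],0.3]
  ]
}}

```text
t: 38.93
tool_pos: [0.6316, -0.2431, 0.1593]
ee_rot: [[0.035, 0.002, 0.999], [-0.999, -0.001, 0.035], [0.001, -1.0, 0.001]]
contact_force: [0.4, 0.6, -0.3]
opening: 0.0598
```

Run:
```python
from h import *
to((.662,-.26,.165)); w=optics.snapshot('wrist'); cv2.imwrite('pics/zb_w.png',w)
s=optics.snapshot('scene');crop(s,170,130,430,350,3,'zb_s.png')
```

```text
38.93 p [ 0.6316 -0.2431  0.1593] ang -87.99 F [ 0.3752  0.6054 -0.2606] op 0.0598
units [ 0.1501 -0.0474  0.2482]
```

View pics/zb_w.png

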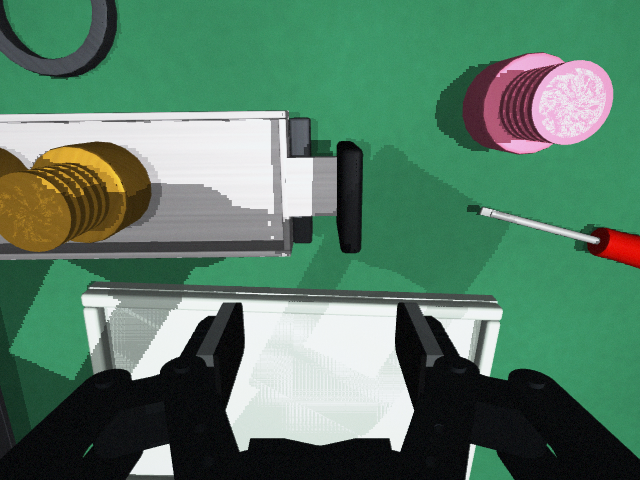

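View pics/zb_s.png

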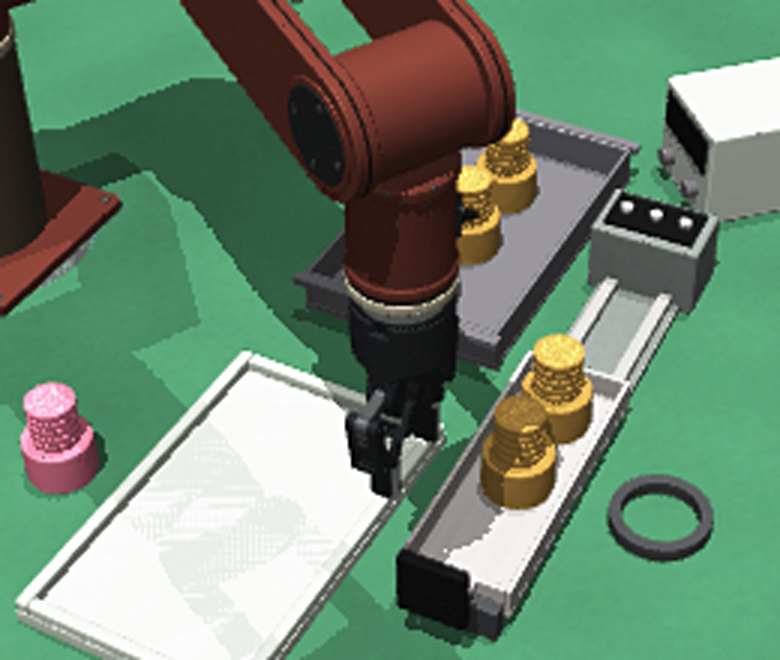

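Run:
```python
from h import *
t=optics.snapshot('top'); crop(t,150,130,450,330,2.6,'zc_t.png')
```

```text
(no output)
```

View pics/zc_t.png

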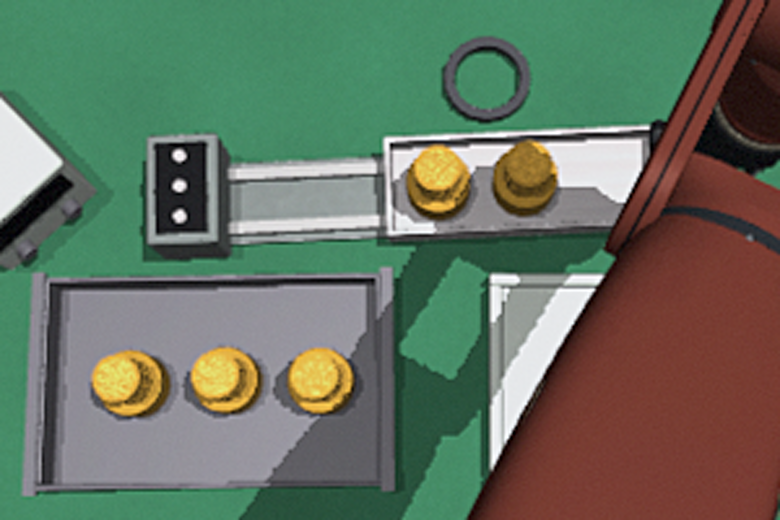

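All five are sorted: three upright in the tote and two in the shuttle, with the foam tray empty. I'll go back to the handle.

Request:
{"op": "drive_tool", "data": {
  "series": [
    [[0.13,0,0.2],[0,0,0],0.3],
    [[0.13,0,0.22],[0,0,0],0.3],
    [[0.13,0,0.22],[0,0,0],0.3],
    [[0.13,0,0.22],[0,0,0],0.3]
  ]
}}

```text
t: 39.42
tool_pos: [0.6564, -0.2529, 0.1602]
ee_rot: [[0.039, -0.0, 0.999], [-0.999, 0.0, 0.039], [-0.0, -1.0, -0.0]]
contact_force: [-0.9, -0.3, -0.1]
opening: 0.0596
```

Run:
```python
from h import *
to((.661,-.26,.061)); w=optics.snapshot('wrist'); cv2.imwrite('pics/zd_w.png',w)
```

```text
39.42 p [ 0.6564 -0.2529  0.1602] ang -87.76 F [-0.908  -0.3455 -0.1077] op 0.0596
units [0.0605 0.8267 0.0364]
```

View pics/zd_w.png

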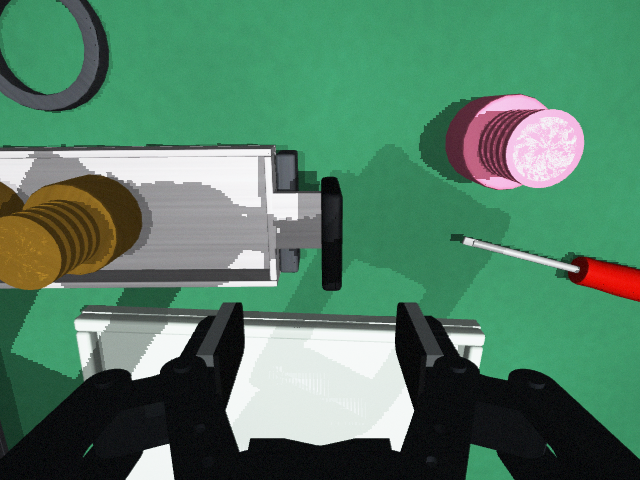

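Request:
{"op": "drive_tool", "data": {
  "series": [
    [[0.06,0.2,0.03],[0,0,0],0.3],
    [[0.06,0.45,0.03],[0,0,0],0.3],
    [[0.06,0.7,0.03],[0,0,0],0.3],
    [[0.06,0.8,0.03],[0,0,0],0.3],
    [[0.06,0.8,0.03],[0,0,0],0.3],
    [[0.06,0.8,0.03],[0,0,0],0.3],
    [[0.06,0.8,0.03],[0,0,0],0.6],
    [[0.06,0.8,0.03],[0,0,0],0.8],
    [[0.06,0.8,0.03],[0,0,0],1],
    [[0.06,0.8,0.03],[0,0,0],1],
    [[0.06,0.8,0.03],[0,0,0],1],
    [[0.06,0.8,0.03],[0,0,0],1]
  ]
}}

```text
t: 40.47
tool_pos: [0.6616, -0.2598, 0.0662]
ee_rot: [[0.039, 0.002, 0.999], [-0.999, 0.001, 0.039], [-0.001, -1.0, 0.002]]
contact_force: [-1.5, 5.5, 6.9]
opening: 0.0109
```

Run:
```python
from h import *
to((.661,-.26,.061)); w=optics.snapshot('wrist'); cv2.imwrite('pics/ze_w.png',w)
```

```text
40.47 p [ 0.6616 -0.2598  0.0662] ang -87.76 F [-1.4741  5.4905  6.8574] op 0.0109
units [ 0.0014  0.043  -0.0052]
```

View pics/ze_w.png

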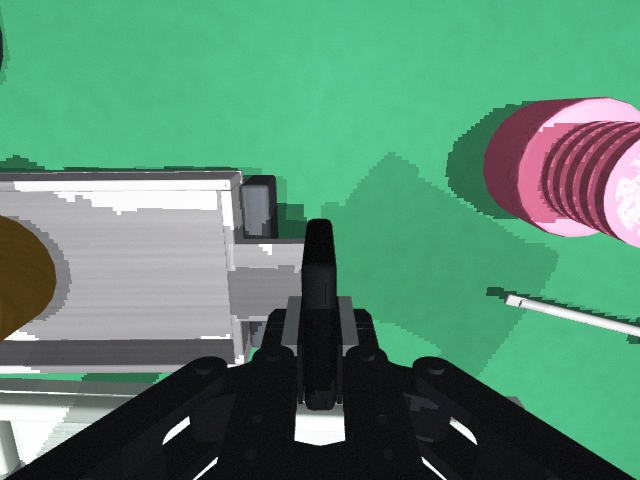

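Gripped (opening 10.9 mm). I'll push slowly towards home.

Request:
{"op": "drive_tool", "data": {
  "series": [
    [[-0.02,-0.02,0],[0,0,0],1],
    [[-0.05,-0.02,0],[0,0,0],1],
    [[-0.09,-0.02,0],[0,0,0],1],
    [[-0.14,-0.02,0],[0,0,0],1],
    [[-0.19,-0.02,0],[0,0,0],1],
    [[-0.24,-0.02,0],[0,0,0],1],
    [[-0.29,-0.02,0],[0,0,0],1],
    [[-0.34,-0.02,0],[0,0,0],1],
    [[-0.39,-0.02,0],[0,0,0],1],
    [[-0.43,-0.02,0],[0,0,0],1],
    [[-0.46,-0.02,0],[0,0,0],1],
    [[-0.48,-0.02,0],[0,0,0],1]
  ]
}}

```text
t: 41.52
tool_pos: [0.6588, -0.2034, 0.0662]
ee_rot: [[0.038, 0.001, 0.999], [-0.999, -0.001, 0.038], [0.001, -1.0, 0.001]]
contact_force: [5.3, -2.5, -6.8]
opening: 0.0108
```

Run:
```python
from h import *
st(); s=optics.snapshot('scene');crop(s,170,130,430,350,3,'zf_s.png')
```

```text
41.52 p [ 0.6588 -0.2034  0.0662] ang -87.8 F [ 5.3183 -2.4576 -6.7738] op 0.0108
```

View pics/zf_s.png

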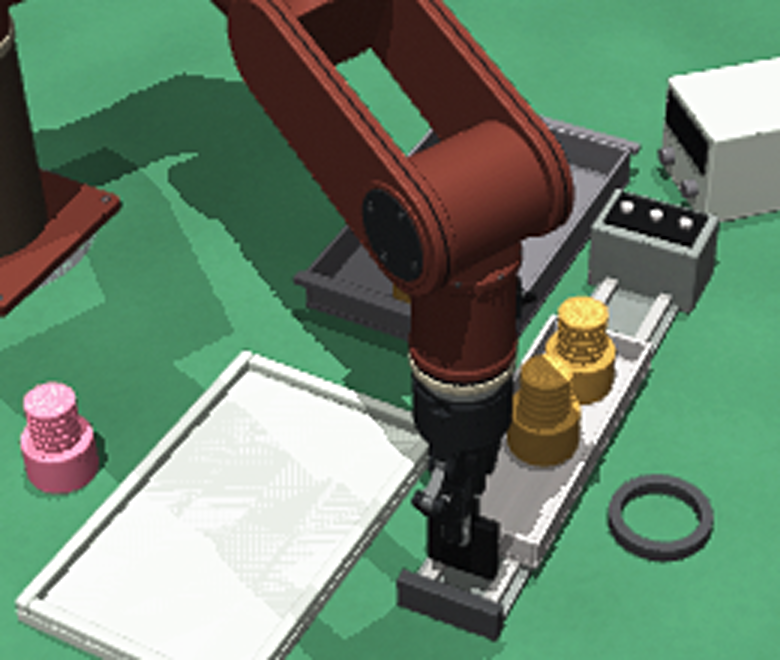

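Request:
{"op": "drive_tool", "data": {
  "series": [
    [[-0.02,0,-0.005],[0,0,0],1],
    [[-0.05,0,-0.005],[0,0,0],1],
    [[-0.1,0,-0.005],[0,0,0],1],
    [[-0.16,0,-0.005],[0,0,0],1],
    [[-0.22,0,-0.005],[0,0,0],1],
    [[-0.28,0,-0.005],[0,0,0],1],
    [[-0.34,0,-0.005],[0,0,0],1],
    [[-0.4,0,-0.005],[0,0,0],1],
    [[-0.46,0,-0.005],[0,0,0],1],
    [[-0.52,0,-0.005],[0,0,0],1],
    [[-0.56,0,-0.005],[0,0,0],1],
    [[-0.58,0,-0.005],[0,0,0],1]
  ]
}}

```text
t: 42.57
tool_pos: [0.6555, -0.1336, 0.0663]
ee_rot: [[0.039, 0.001, 0.999], [-0.999, -0.0, 0.039], [0.0, -1.0, 0.001]]
contact_force: [5.4, -3.2, -6.6]
opening: 0.0111
```

Request:
{"op": "drive_tool", "data": {
  "series": [
    [[-0.03,0,0],[0,0,0],1],
    [[-0.07,0,0],[0,0,0],1],
    [[-0.11,0,0],[0,0,0],1],
    [[-0.15,0,0],[0,0,0],1],
    [[-0.19,0,0],[0,0,0],1],
    [[-0.22,0,0],[0,0,0],1],
    [[-0.23,0,0],[0,0,0],1],
    [[-0.23,0,0],[0,0,0],1]
  ]
}}

```text
t: 43.23
tool_pos: [0.6542, -0.106, 0.0662]
ee_rot: [[0.038, 0.0, 0.999], [-0.999, 0.0, 0.038], [-0.0, -1.0, 0.0]]
contact_force: [5.0, -0.2, -5.6]
opening: 0.011
```

Request:
{"op": "drive_tool", "data": {
  "series": [
    [[-0.02,0,0],[0,0,0],1],
    [[-0.04,0,0],[0,0,0],1],
    [[-0.06,0,0],[0,0,0],1],
    [[-0.07,0,0],[0,0,0],1],
    [[-0.07,0,0],[0,0,0],1],
    [[-0.07,0,0],[0,0,0],1]
  ]
}}

```text
t: 43.73
tool_pos: [0.6539, -0.0999, 0.0663]
ee_rot: [[0.038, 0.001, 0.999], [-0.999, -0.002, 0.038], [0.002, -1.0, 0.001]]
contact_force: [5.3, -6.6, -7.6]
opening: 0.0112
```

Request:
{"op": "drive_tool", "data": {
  "series": [
    [[-0.01,0,0],[0,0,0],1],
    [[-0.02,0,0],[0,0,0],1],
    [[-0.02,0,0],[0,0,0],1],
    [[-0.02,0,0],[0,0,0],1],
    [[-0.02,0,0],[0,0,0],1]
  ]
}}

```text
t: 44.15
tool_pos: [0.654, -0.0999, 0.0663]
ee_rot: [[0.037, 0.001, 0.999], [-0.999, -0.006, 0.037], [0.006, -1.0, 0.001]]
contact_force: [5.3, -14.9, -9.6]
opening: 0.011
```

The shuttle is home: it stopped 160 mm from the loading position and Fy built up to -15 N without motion. I'll release and rise straight up.

Request:
{"op": "drive_tool", "data": {
  "series": [
    [[0,0,0],[0,0,0],1],
    [[0,0,0],[0,0,0],1],
    [[0.02,0,0],[0,0,0],1],
    [[0.02,0,0],[0,0,0],0.7],
    [[0.02,0,0],[0,0,0],0.4],
    [[0.02,0,0],[0,0,0],0.3],
    [[0.02,0,0],[0,0,0],0.3],
    [[0.02,0,0],[0,0,0],0.3]
  ]
}}

```text
t: 44.82
tool_pos: [0.6538, -0.0976, 0.0667]
ee_rot: [[0.038, 0.0, 0.999], [-0.999, 0.0, 0.038], [-0.0, -1.0, 0.0]]
contact_force: [0.3, -0.5, -0.4]
opening: 0.0596
```

Request:
{"op": "drive_tool", "data": {
  "series": [
    [[0,-0.2,0],[0,0,0],0.3],
    [[0,-0.5,0],[0,0,0],0.3],
    [[0,-0.8,0],[0,0,0],0.3],
    [[0,-1,0],[0,0,0],0.3],
    [[0,-1,0],[0,0,0],0.3]
  ]
}}

```text
t: 45.23
tool_pos: [0.6576, -0.0986, 0.1947]
ee_rot: [[0.038, 0.012, 0.999], [-0.999, -0.003, 0.039], [0.003, -1.0, 0.011]]
contact_force: [1.5, 0.3, 1.0]
opening: 0.0597
```

Request:
{"op": "drive_tool", "data": {
  "series": [
    [[0.3,0,-0.3],[0,0,0],0.3],
    [[0.6,0,-0.6],[0,0,0],0.3],
    [[0.9,0,-0.9],[0,0,0],0.3],
    [[0.9,0,-0.9],[0,0,0],0.3]
  ]
}}

```text
t: 45.57
tool_pos: [0.5476, -0.2114, 0.1859]
ee_rot: [[0.038, -0.001, 0.999], [-0.999, -0.0, 0.038], [0.0, -1.0, -0.001]]
contact_force: [0.5, 0.5, -0.7]
opening: 0.0599
```

Request:
{"op": "drive_tool", "data": {
  "series": [
    [[0.3,0,-0.3],[0,0,0],0.3],
    [[0.6,0,-0.6],[0,0,0],0.3],
    [[0.9,0,-0.9],[0,0,0],0.3],
    [[0.9,0,-0.9],[0,0,0],0.3],
    [[0.9,0,-0.9],[0,0,0],0.3]
  ]
}}

```text
t: 45.98
tool_pos: [0.4427, -0.3254, 0.1861]
ee_rot: [[0.033, -0.002, 0.999], [-0.999, -0.001, 0.033], [0.001, -1.0, -0.002]]
contact_force: [-0.4, 0.6, -0.8]
opening: 0.0601
```

Run:
```python
from h import *
st(); s=optics.snapshot('scene');crop(s,170,130,430,350,3,'zg_s.png')
t=optics.snapshot('top'); crop(t,150,130,450,330,2.6,'zg_t.png')
```

```text
45.98 p [ 0.4427 -0.3254  0.1861] ang -88.08 F [-0.4365  0.6358 -0.7812] op 0.0601
```

View pics/zg_s.png

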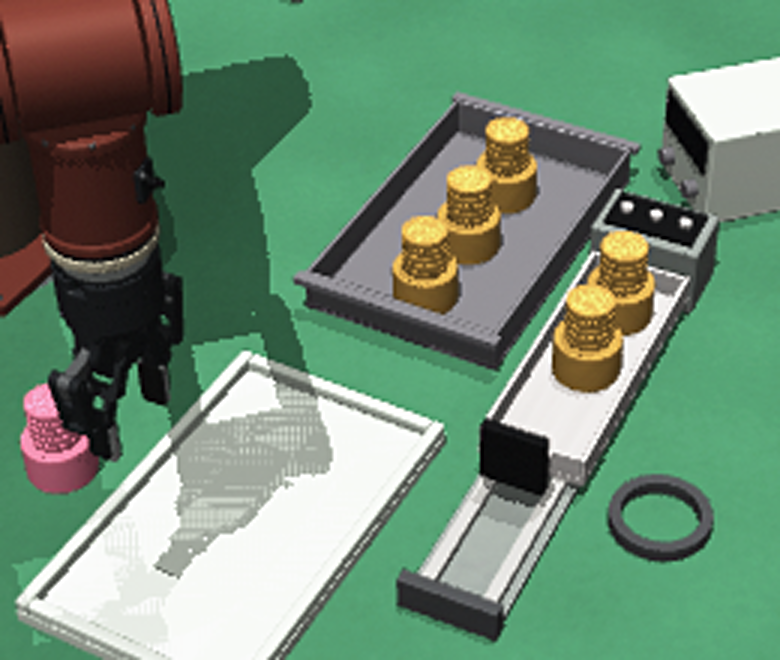

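View pics/zg_t.png

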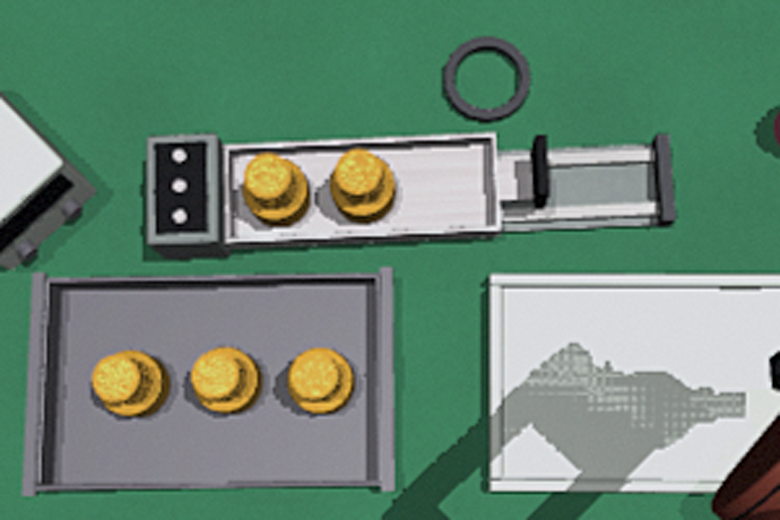

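The shuttle sits against the test head, with two lamps upright in it and three upright in the tote. The robot is clear of everything, so I'll hand in.

Run:
```python
from h import *
print(manip.hand_in()); st()
```

```text
the job is handed in; nothing more can be done
None
the job is handed in; nothing more can be done
```

The job is done and handed in at about 46 s. I drew the shuttle back to its loading stop, weighed and sorted all five lamp bodies, then pushed the shuttle home and let go.

**Sorting:** two lamp bodies were complete (6.6 and about 7 N) and stand in the shuttle. Three were coreless (about 2.9 to 3.1 N) and stand in the tote.

**Last checks:**
- **Docking:** the shuttle stopped 160 mm from its loading position, with the push rising to 15 N and no further motion.
- **Pictures:** the last top and scene views show the two complete lamps upright in the docked shuttle, the three coreless ones upright in the tote, and the gripper clear of everything. The ring and the supply look unmoved; the screwdriver was outside these last crops and last seen in place shortly before the push home.

**What disagreed:**
- **Fingertip offset:** the fingertips really stand about 25 mm farther back than `manip.tips_ahead` implies, so my first try at the handle closed above it. It did no harm, and I used lower grasp heights from then on.
- **Lamp positions:** the top camera placed the lamps about 4 mm short in x compared with the wrist and scene cameras; I used the wrist value.

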